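# Square up the reference blocks and hold the dry box open

### The job

The cleaned square steel reference blocks are going back into the dry box: stack the two loose ones squarely, edges flush, on the one lying on the black rubber pad, setting them down without dropping them, so that I can lift the pile in one go. Then raise the box's sprung lid by the bar at its front and hold it open at 60 degrees from shut while I load it - it snaps shut if let go, and its hinges must not be swung past 75 degrees - so finish still holding it there. Leave everything else on the bench where it is.

Things in the scene. Friction and masses are not known exactly. Their poses are not given: they have to be found in the camera images.
- pad: black rubber pad, 100 x 100 x 4 mm, fixed flat on the bench, where the pile is built; origin at the centre of its underside, z up, x and y along its edges
- block_a: the bottom block, lying on the pad: square steel hardness reference block, 60 x 60 x 12 mm, 0.33 kg (mass varies a little); origin at the centre of its underside, z up, x and y along its edges
- block_b: loose square steel hardness reference block, 60 x 60 x 12 mm, 0.33 kg (mass varies a little); origin at the centre of its underside, z up, x and y along its edges; lies on the bench
- block_c: loose square steel hardness reference block, 60 x 60 x 12 mm, 0.33 kg (mass varies a little); origin at the centre of its underside, z up, x and y along its edges; lies on the bench. Either loose block may go on first
- dry_box: grey sheet-metal dry-storage box on four rubber feet, fixed to the bench, 150 mm deep (x) x 200 mm wide (y) x 75 mm high without its lid; origin at the centre of its underside, z up, its front with the pull bar faces its -x, the hinges are at the back (+x)
- lid (a joint): angle of the box's lid in rad: 0 shut, growing as the front edge rises about the hinge line at the back (positive turn about the box's +y); stops at 1.75. The lid is 6 mm thick, weighs 0.35 kg, and gravity and a spring pull it shut from every angle: about 2.5 N at the bar at the start, 3 to 3.5 N at 60 degrees (1.047)
- lid_bar (a point): middle of the straight part of the lid's steel pull bar: a round bar 10 mm thick, its straight part 68 mm long along the box's y, running on two arms 45 mm in front of the box's front face and parallel to it (about 37 mm free between bar and lid edge); 84 mm above the bench when shut. It lies in the lid's frame 198 mm in front of the hinge line and 9 mm above it, and turns with the lid
- lid_hinge (a point): middle of the lid's hinge line, 78 mm behind the box's origin and 75 mm above the bench; fixed
- round_block: bystander: round steel reference block, 64 mm across, 15 mm thick; origin at the centre of its underside
- ball_bearing: bystander: ball bearing, 52 mm across, 15 mm thick; origin at the centre of its underside
- cleaning_brush: bystander: small brush lying flat, 32 x 181 x 12 mm, long along its y; origin at the middle of its underside
- round_sample: bystander: round steel sample, 35 mm across, 18 mm high; origin at the centre of its underside
- vial: bystander: capped sample vial standing up, 27 mm across, 52 mm high; origin at the centre of its underside
Mind the look-alikes: they are no part of the job. Leave any blue or yellow look-alike of the block_b alone. What is shaped like the block_a but green is not meant.

How it is judged (in metres and radians):
On the way:
1. the two loose square blocks lie squarely on the block on the pad, released and at rest (((horizontal distance between each of block_b, block_c and block_a below 0.006 m and z of block_b in the frame of block_a between 0.01 and 0.014 m and (angle between the x axis of block_b and the x axis of block_a, either way round below 0.12 rad or angle between the x axis of block_b and the y axis of block_a, either way round below 0.12 rad) and z of block_c in the frame of block_a between 0.021 and 0.027 m and (angle between the x axis of block_c and the x axis of block_a, either way round below 0.12 rad or angle between the x axis of block_c and the y axis of block_a, either way round below 0.12 rad)) or (horizontal distance between each of block_c, block_b and block_a below 0.006 m and z of block_c in the frame of block_a between 0.01 and 0.014 m and (angle between the x axis of block_c and the x axis of block_a, either way round below 0.12 rad or angle between the x axis of block_c and the y axis of block_a, either way round below 0.12 rad) and z of block_b in the frame of block_a between 0.021 and 0.027 m and (angle between the x axis of block_b and the x axis of block_a, either way round below 0.12 rad or angle between the x axis of block_b and the y axis of block_a, either way round below 0.12 rad))) and horizontal distance between block_a and pad below 0.025 m and height (world z) of block_a below 0.007 m and contact force between the fingers and block_a below 0.05 N and contact force between the fingers and block_b below 0.05 N and contact force between the fingers and block_c below 0.05 N and linear speed of each of block_a, block_b, block_c below 0.02 m/s), for 0.2 s.
At the end, for the whole second after the job is handed in: The three square blocks are piled on the pad: upper ones within 6 mm and 0.12 rad of the bottom one, it within 25 mm of the pad centre, at rest, not touched by the fingers; the lid stands still at 53 to 67 degrees (0.925 to 1.17 rad), the robot pressing on it with over 1 N (all of step 1 and value of joint lid between 0.925 and 1.17 rad and velocity of joint lid between -0.1 and 0.1 rad/s and contact force between any of the fingers, the arm and lid above 1 N); the arm keeps its last pose, push and grip.
It fails at once if one of the other things on the bench is moved more than 30 mm (distance of any of round_block, ball_bearing, cleaning_brush, round_sample, vial from where it was at the start of the episode above 0.03 m).
It fails at once if a square block is dropped (falls freely, more than about 8 mm) ((linear speed of block_a above 0.4 m/s and contact force between anything else and block_a below 0.01 N) or (linear speed of block_b above 0.4 m/s and contact force between anything else and block_b below 0.01 N) or (linear speed of block_c above 0.4 m/s and contact force between anything else and block_c below 0.01 N)).
It fails at once if the lid is swung past 75 degrees (value of joint lid above 1.31 rad).
It also fails if it takes over 64 s, if anything falls off the work surface, if the arm or the gripper's body presses on something with over 40 N, if the wrist force passes 120 N, or if a joint passes its speed limit or range.

### The arm

A 6-joint arm with a two-finger parallel gripper is mounted at the origin on a cart in front of the work surface, level with it; the furniture and walls round the work are solid. World frame = base frame: x ahead of the robot, y to its left, z up, the work surface at z = 0. Lengths are in mm, angles in degrees, forces in N, time in s.
With the tool pointing down it reaches from about 350 to 850 mm from the base axis. Payload 8.1 kg.
Tool frame: the origin (TCP) lies at the very end of the fingers, on their centre line; the grasp point (between the pads) lies 19 mm behind it; z points along the fingers, y is the direction in which the jaws open and shut (so a half turn about z gives the same grasp; the last joint's range is limited). The gripper opens to 85 mm and grips with 20 to 120 N. Pads are 22 mm wide; open, the fingers measure 114 mm over their backs; the gripper's body (76 mm by 85 mm) begins 54 mm behind the grasp point. The pads swing forward as they close: fully open they stand 13 mm farther back than shut.
Start: joints at [68.675, 7.471, 85.268, -0, 87.261, -4.893], TCP at [169.709, 575.503, 195.892] pointing down, gripper open.
Joint ranges: [-169.43, 169.43], [-51.17, 129.36], [1.28, 143.12], [-76.62, 256.62], [0, 156.53], [-152.29, 152.29]. Speed limits (degrees/s): [136.94, 136.94, 159.86, 180, 180, 180].

### API

Orientations are given as [roll, pitch, yaw] about the fixed x, y, z axes, in that order (R = Rz(yaw) Ry(pitch) Rx(roll)).
In Python, from bench import r gives the robot as it stands.
- The arm moves only by the shell command python3 -m jog 'ROWS' [OPENING] [FORCE]. ROWS is JSON, a list of rows, each a list of 6 numbers: the shift along the tool's x, y, z normalised to -1 to 1, where 1 is 0.25 m, then the turn, a rotation vector about the tool's x, y, z normalised to -1 to 1, where 1 is pi rad. In form: [[x, y, z, ax, ay, az], ...]. A call has 1 to 10 rows; each row is the pose to reach, as a shift and turn from the pose commanded when the call began, along the tool's axes at that moment, turning the shorter way round; what a row does not reach only later rows make up. A row lasts 1/10 s, in which the tool goes at most 50 mm and 8.59 degrees, less where a joint would pass 70% of its speed; a pose out of reach is approached as far as the arm can. A call with a number of a shift or a turn outside -1 to 1 is refused whole. A call with a gripper value outside its range is refused whole. OPENING is the opening, from 0 (shut) to 1 (fully open), set as the call begins (- or left out, the last holds). The fingers move at their own pace and stop on an object; FORCE is the grip in N (left out, the last holds). Time passes only in rows, so rows that repeat a pose let the fingers close. It gives the time, the measured TCP pose, the force and the opening at its end, in the units of the state.
- r.sense(): the state, without advancing time (a new reading comes with each control period).
- r.snapshot(name): name is "scene" or "top" or "wrist"; returns a dict with "pixels" (420x560x3 uint8, red, green, blue), "intrinsics" (3x3 intrinsics, pixels), "dist" ([k1, k2, p1, p2, k3] as OpenCV has them; the pictures are not rectified), "extrinsics" (4x4, takes a point from camera to world coordinates). Camera axes: x right, y down, z forward; pixel columns grow to the right and rows downward; lengths in mm; the calibration is good to about 2 mm. A picture is of the moment at which its call begins. There is no depth.
- r.hand_in(): hands the job in, once; it reports no verdict.
The state is a dict: "time": time; "joint_pos": joint angles; "qd": joint speeds; "joint_efforts": joint torques, N m; "tool_pos": TCP position; "tcp_rot": TCP orientation; "ft_force": force on the tool from outside, world axes, zero at the start; "wrist_torque": the same for the moment, N m; "finger_gap": finger opening in mm.
Only numpy, scipy, OpenCV 4.12 (cv2) and the standard library are available. Lean on these libraries where they do the work, as an engineer would, in place of code of your own. Each camera call takes 0.05 s, during which the arm holds its last target.

## Working session

There is one attempt and no reset: what is moved stays moved. The work goes in short steps, Python scripts to look and compute and a shell command to move; the robot and the scene stay as the last step left them, time stands still between calls to the robot, and variables do not carry over. Pictures are saved under pics/ and viewed, and the job is handed in when it is done.

```bash
ls; mkdir -p pics
python3 - <<'E'
from bench import r
import cv2
for n in ("scene","top","wrist"):
    s=r.snapshot(n); cv2.imwrite(f"pics/{n}0.png",s["pixels"][:,:,::-1]); print(n,s["intrinsics"],s["dist"],s["extrinsics"])
print(r.sense())
E
```

```text
pics
scene [[418.64231553   0.         274.37031188]
 [  0.         418.64231553 211.87450366]
 [  0.           0.           1.        ]] [-0.0789803  0.         0.         0.         0.       ] [[-9.22744265e-01 -2.15431552e-01  3.19581395e-01  1.28398812e+02]
 [-3.84864457e-01  5.59261951e-01 -7.34237986e-01  1.05175045e+03]
 [-2.05516858e-02 -8.00509411e-01 -5.98967705e-01  9.09645348e+02]
 [ 0.00000000e+00  0.00000000e+00  0.00000000e+00  1.00000000e+00]]
top [[440.34027714   0.         284.21780888]
 [  0.         440.34027714 214.75641605]
 [  0.           0.           1.        ]] [-0.14002017  0.          0.          0.          0.        ] [[-1.61339043e-02 -9.98262261e-01  5.66758830e-02  4.84642878e+02]
 [-9.99736131e-01  1.51788435e-02 -1.72415569e-02  5.48493131e+01]
 [ 1.63513212e-02 -5.69391016e-02 -9.98243744e-01  1.39983763e+03]
 [ 0.00000000e+00  0.00000000e+00  0.00000000e+00  1.00000000e+00]]
wrist [[316.98617482   0.         281.04367166]
 [  0.         316.98617482 208.94767198]
 [  0.           0.           1.        ]] [0.00428791 0.         0.         0.     
[... 256 characters left out ...]
000000e+00  1.00000000e+00]]
{'time': 0.15, 'joint_pos': array([ 6.86749782e+01,  7.50640973e+00,  8.53154083e+01,  1.69999017e-03,
        8.72618401e+01, -4.89470231e+00]), 'qd': array([ 0.03413868, -0.12099825, -0.11961423,  0.00616521, -0.08673644,
       -0.08376358]), 'joint_efforts': array([ 4.74989247e-04, -5.70064795e+01, -5.01157665e+01, -2.09239056e-04,
        9.64548555e-03,  7.15086435e-05]), 'tool_pos': array([169.5184497 , 575.05612819, 195.06808379]), 'tcp_rot': array([-1.79916792e+02, -8.82984469e-03,  1.63569592e+02]), 'ft_force': array([-0.24697893, -0.61323335, -0.22463997]), 'wrist_torque': array([-0.05515759, -0.02065802, -0.00847387]), 'finger_gap': 85.19787584585102}
```

View pics/scene0.png

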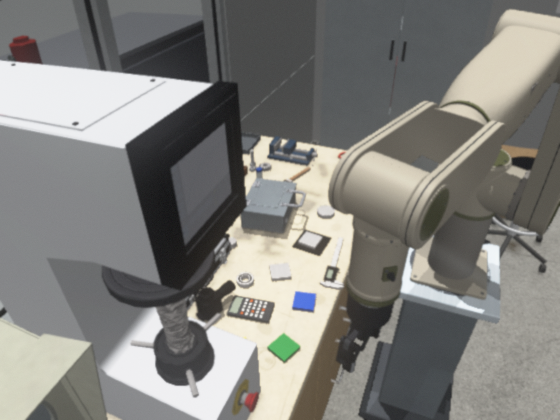

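View pics/top0.png

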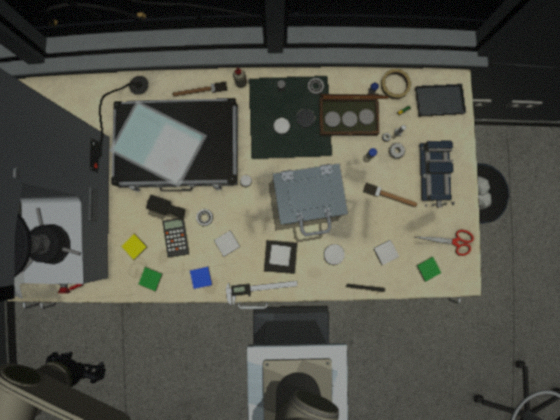

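View pics/wrist0.png

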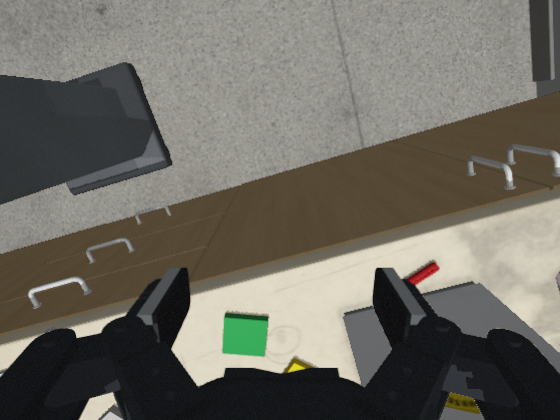

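The top view shows the pad with block_a at (281,256). The loose steel squares are at (228,243) and (386,252). The round block is at (334,254), the box is around (310,193), and its bar is at about (313,234). Next I measure these.

```bash
cat > h.py <<'E'
import numpy as np, cv2
def ray(s,uv):
    p=cv2.undistortPoints(np.array(uv,float).reshape(-1,1,2),s["intrinsics"],np.array(s["dist"])).reshape(-1,2)
    d=np.c_[p,np.ones(len(p))]@s["extrinsics"][:3,:3].T
    return s["extrinsics"][:3,3],d
def onz(s,uv,z):
    o,d=ray(s,uv); return o+d*((z-o[2])/d[:,2])[:,None]
def proj(s,P):
    E=np.linalg.inv(s["extrinsics"]); rv=cv2.Rodrigues(E[:3,:3])[0]
    return cv2.projectPoints(np.array(P,float).reshape(-1,1,3),rv,E[:3,3],s["intrinsics"],np.array(s["dist"]))[0].reshape(-1,2)
def squares(s,roi,lo,z,name=None):
    x0,y0,x1,y1=roi; im=s["pixels"][y0:y1,x0:x1]
    big=cv2.resize(im,None,fx=4,fy=4,interpolation=cv2.INTER_CUBIC)
    hsv=cv2.cvtColor(big,cv2.COLOR_RGB2HSV)
    m=lo(big.astype(int),hsv.astype(int)).astype(np.uint8)*255
    m=cv2.morphologyEx(m,cv2.MORPH_OPEN,np.ones((5,5)))
    m=cv2.morphologyEx(m,cv2.MORPH_CLOSE,np.ones((9,9)))
    if name: cv2.imwrite(name,np.hstack([big[:,:,::-1],cv2.cvtColor(m,cv2.COLOR_GRAY2BGR)]))
    out=[]
    for c in sorted(cv2.findContours(m,cv2.RETR_EXTERNAL,cv2.CHAIN_APPROX_NONE)[0],key=cv2.contourArea)[::-1][:2]:
        uv=(c.reshape(-1,2)+.5)/4-.5+[x0,y0]
        P=onz(s,uv,z)[:,:2].astype(np.float32)
        out.append(cv2.minAreaRect(P))
    return out
E
python3 - <<'E'
from bench import r
from h import *
s=r.snapshot("top")
im=s["pixels"]
for p in [(228,243),(386,252),(281,256),(334,254),(240,250),(215,255)]: print(p,im[p[1],p[0]])
f=lambda b,h:(h[:,:,1]<40)&(h[:,:,2]>120)
for roi,z,n in [((208,223,248,263),12,"l"),((366,232,406,272),12,"r"),((260,236,302,276),16,"p")]:
    print(n,squares(s,roi,f,z,f"pics/sq_{n}.png"))
c=im[150:280,210:420]; cv2.imwrite("pics/crop.png",cv2.resize(c[:,:,::-1],(800,495),interpolation=cv2.INTER_CUBIC))
E
```

```text
(228, 243) [160 162 155]
(386, 252) [159 157 152]
(281, 256) [160 162 154]
(334, 254) [160 161 154]
(240, 250) [166 162 130]
(215, 255) [160 155 126]
l [((477.76470947265625, 214.11012268066406), (64.76493835449219, 64.75865173339844), 29.52950668334961), ((539.4310913085938, 270.4600524902344), (5.559041976928711, 5.54757022857666), 89.57728576660156)]
r [((439.8385314941406, -292.13189697265625), (64.95997619628906, 62.88483810424805), 25.686080932617188)]
p [((437.7152404785156, 47.53955841064453), (59.17291259765625, 59.17398452758789), 81.48656463623047)]
```

View pics/crop.png

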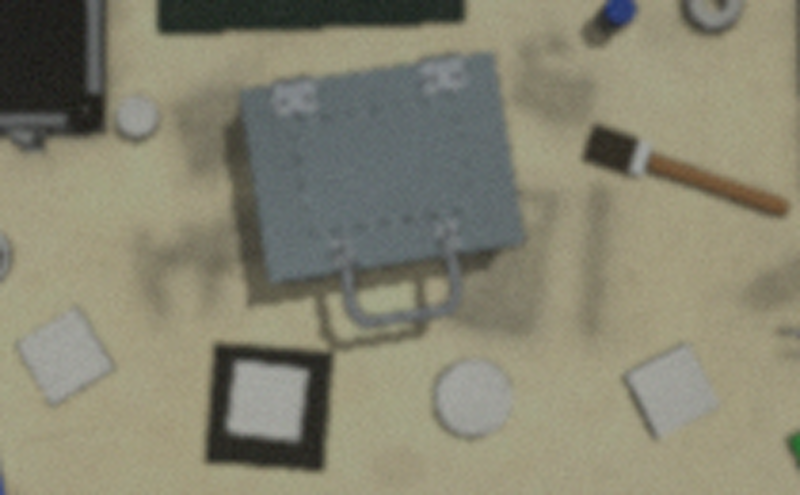

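View pics/sq_l.png

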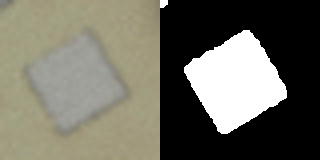

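```bash
cat >> h.py <<'E'
from scipy.spatial.transform import Rotation as R
def delta(st,pos,rpy):
    A=R.from_euler('xyz',st["tcp_rot"],degrees=True); B=R.from_euler('xyz',rpy,degrees=True)
    d=A.inv().apply(np.array(pos)-st["tool_pos"]); w=(A.inv()*B).as_rotvec()
    print("mm",d.round(1),"deg",np.degrees(w).round(2)," row",(d/250).round(4),(w/np.pi).round(4),
      "rows>=",max(np.linalg.norm(d)/50,np.degrees(np.linalg.norm(w))/8.59).round(1))
E
python3 - <<'E'
from bench import r
from h import *
s=r.snapshot("top"); im=s["pixels"]
# box lid mask
x0,y0,x1,y1=262,155,356,232
big=cv2.resize(im[y0:y1,x0:x1],None,fx=4,fy=4,interpolation=cv2.INTER_CUBIC)
hsv=cv2.cvtColor(big,cv2.COLOR_RGB2HSV)
m=((hsv[:,:,0]>85)&(hsv[:,:,0]<125)&(hsv[:,:,2]>60)).astype(np.uint8)*255
m=cv2.morphologyEx(m,cv2.MORPH_CLOSE,np.ones((15,15)));m=cv2.morphologyEx(m,cv2.MORPH_OPEN,np.ones((41,41)))
cv2.imwrite("pics/box.png",np.hstack([big[:,:,::-1],cv2.cvtColor(m,cv2.COLOR_GRAY2BGR)]))
c=max(cv2.findContours(m,0,cv2.CHAIN_APPROX_NONE)[0],key=cv2.contourArea).reshape(-1,2)
P=onz(s,(c+.5)/4-.5+[x0,y0],81)[:,:2].astype(np.float32)
q=cv2.minAreaRect(P);print("lid",q,cv2.boxPoints(q))
print("bar ends/mid", onz(s,[(304.5,237),(313,235),(326,233)],84))
for n,p in dict(vial=(245,181),bear=(205,217),round=(334,254),brushtip=(365,188)).items(): print(n,onz(s,[p],10).round(0))
st=r.sense(); delta(st,[477.8,214.1,120],[180,0,209.5])
E
```

```text
lid ((622.2500610351562, -45.49022674560547), (156.9154815673828, 202.64169311523438), 7.981910705566406) [[ 530.483      43.954346]
 [ 558.6219   -156.72415 ]
 [ 714.01715  -134.9348  ]
 [ 685.87823    65.7437  ]]
bar ends/mid [[491.84108206 -27.42946244  84.        ]
 [497.3913916  -53.00314276  84.        ]
 [502.71550003 -92.15835272  84.        ]]
vial [[673. 154.  10.]]
bear [[560. 282.  10.]]
round [[ 437. -125.   10.]]
brushtip [[ 645. -229.   10.]]
mm [-397.8 -259.1   75.6] deg [-5.000e-02 -2.000e-02 -4.594e+01]  row [-1.5911 -1.0364  0.3024] [-3.000e-04 -1.000e-04 -2.552e-01] rows>= 9.6
```

View pics/box.png

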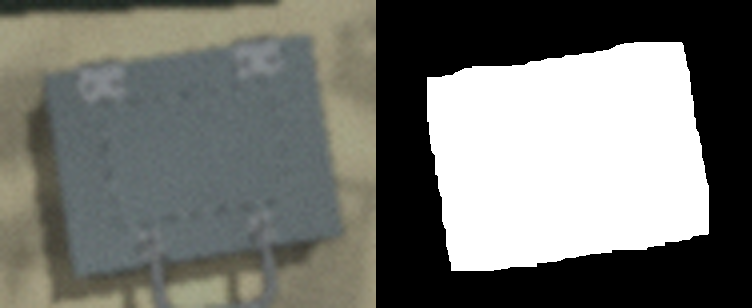

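```bash
python3 -m jog '[[-0.8,-0.52,0.12,0,0,-0.2552],[-0.8,-0.52,0.12,0,0,-0.2552],[-0.8,-0.52,0.12,0,0,-0.2552],[-0.8,-0.52,0.12,0,0,-0.2552],[-0.8,-0.52,0.12,0,0,-0.2552],[-0.8,-0.52,0.12,0,0,-0.2552]]' 0.83 30
python3 - <<'E'
from bench import r
from h import *
st=r.sense(); delta(st,[477.8,214.1,130],[180,0,209.5])
E
```

```text
time: 0.85
tool_pos: [327.1, 390.6, 165.0]
tcp_rot: [-179.9, -0.0, -150.4]
ft_force: [-1.1, -0.2, 0.6]
finger_gap: 71.1
mm [ -43.9 -227.9   35.4] deg [-0.11 -0.05  0.1 ]  row [-0.1756 -0.9114  0.1417] [-0.0006 -0.0003  0.0006] rows>= 4.7
```

```bash
python3 -m jog '[[-0.17,-0.91,0.14,0,0,0],[-0.17,-0.91,0.14,0,0,0],[-0.17,-0.91,0.14,0,0,0],[-0.17,-0.91,0.14,0,0,0],[-0.17,-0.91,0.14,0,0,0],[-0.17,-0.91,0.14,0,0,0],[-0.17,-0.91,0.14,0,0,0],[-0.17,-0.91,0.14,0,0,0]]'
python3 - <<'E'
from bench import r
from h import *
s=r.snapshot("wrist"); cv2.imwrite("pics/w1.png",s["pixels"][:,:,::-1])
st=r.sense(); print(st["tool_pos"],st["ft_force"],st["joint_pos"]); print(proj(s,[[477.8,214.1,12],st["tool_pos"]]))
E
```

```text
time: 1.65
tool_pos: [473.3, 217.9, 131.0]
tcp_rot: [180.0, 0.0, -150.5]
ft_force: [0.1, -0.4, -0.3]
finger_gap: 70.9
[473.22659242 218.20319399 131.10754978] [0.15774478 1.04422823 0.49617382] [ 1.91009847e+01 -2.50762138e+00  1.02376620e+02  1.94364391e-02
  8.01207100e+01 -1.00482638e+02]
[[275.83254356 193.1832369 ]
 [282.18495986 240.50926442]]
```

View pics/w1.png

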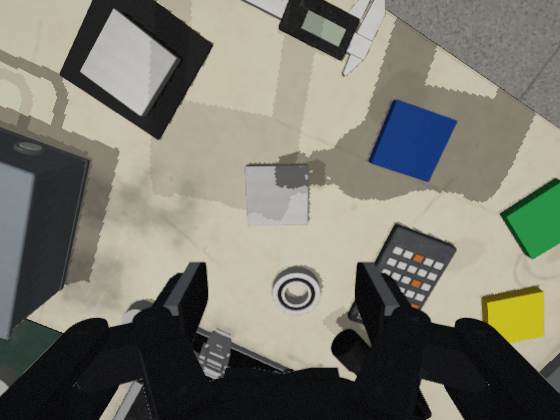

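Run:
```python
from bench import r
from h import *
s=r.snapshot("wrist")
f=lambda b,h:(h[:,:,1]<35)
print("B",squares(s,(236,153,320,236),f,12,"pics/wb.png"))
f2=lambda b,h:(h[:,:,2]>110)&(h[:,:,1]<40)
print("A",squares(s,(75,5,185,120),f2,16,"pics/wa.png"))
f3=lambda b,h:(h[:,:,2]<70)
print("pad",squares(s,(55,0,220,145),f3,4,"pics/wp.png"))
```

```text
B [((482.226318359375, 218.5574188232422), (76.41062927246094, 84.71417999267578), 29.597166061401367), ((452.9264831542969, 189.46681213378906), (1.4026198387145996, 1.425578236579895), 29.58539390563965)]
A [((440.6091003417969, 49.52685546875), (59.80818557739258, 59.99004364013672), 81.7435302734375), ((482.2696838378906, 38.21025466918945), (28.392887115478516, 46.22465133666992), 29.656225204467773)]
pad [((434.55377197265625, 48.54471969604492), (100.17919158935547, 99.65863037109375), 84.64466094970703)]
```

View pics/wb.png

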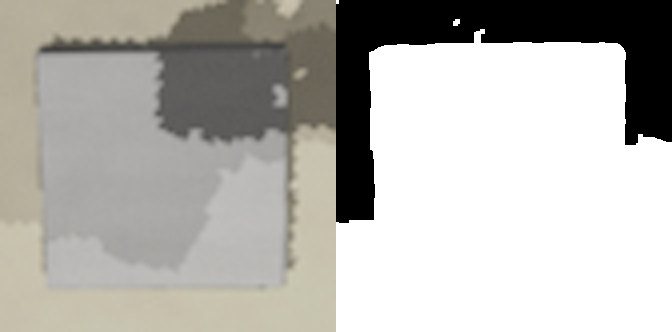

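View pics/wa.png

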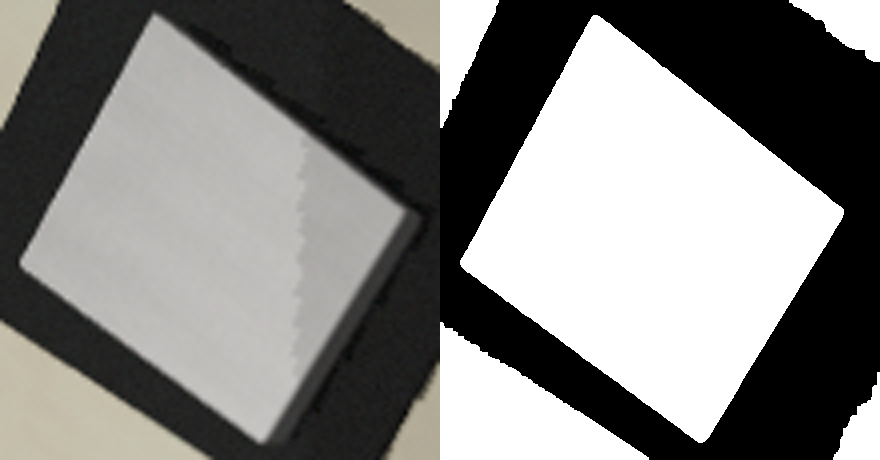

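Run:
```python
from bench import r
from h import *
s=r.snapshot("wrist")
uv=np.array([(40,52),(287,52),(286,288),(44,287)])/4+[236,153]-.4
P=onz(s,uv,12); print(P.round(1),cv2.minAreaRect(P[:,:2].astype(np.float32)), P.mean(0))
st=r.sense(); c=P.mean(0); delta(st,[c[0],c[1],30],[180,0,209.5])
```

```text
[[468.5 176.5  12. ]
 [439.7 227.2  12. ]
 [490.7 257.6  12. ]
 [520.4 204.8  12. ]] ((479.67449951171875, 216.6492919921875), (59.37751770019531, 60.52531051635742), 29.369125366210938) [479.816236   216.52348515  12.        ]
mm [ -4.8  -4.8 101.2] deg [0.01 0.03 0.11]  row [-0.019  -0.0191  0.4048] [0.     0.0002 0.0006] rows>= 2.0
```

```bash
python3 -m jog '[[-0.018,-0.016,0.2,0,0,0],[-0.018,-0.016,0.4,0,0,0],[-0.018,-0.016,0.4,0,0,0],[-0.018,-0.016,0.4,0,0,0]]'; python3 -m jog '[[0,0,0.04,0,0,0],[0,0,0.06,0,0,0],[0,0,0.072,0,0,0],[0,0,0.072,0,0,0]]'
python3 - <<'E'
from bench import r
from h import *
s=r.snapshot("wrist"); cv2.imwrite("pics/w2.png",s["pixels"][:,:,::-1])
s=r.snapshot("scene"); cv2.imwrite("pics/s2.png",cv2.resize(s["pixels"][230:310,230:350,::-1],None,fx=6,fy=6,interpolation=cv2.INTER_CUBIC))
E
```

```text
time: 2.2
tool_pos: [478.4, 216.2, 30.8]
tcp_rot: [180.0, -0.2, -150.4]
ft_force: [0.1, -0.1, 0.6]
finger_gap: 70.8
time: 2.6
tool_pos: [480.0, 216.0, 13.3]
tcp_rot: [-180.0, 0.0, -150.5]
ft_force: [-0.7, -1.0, -0.1]
finger_gap: 70.8
```

View pics/w2.png

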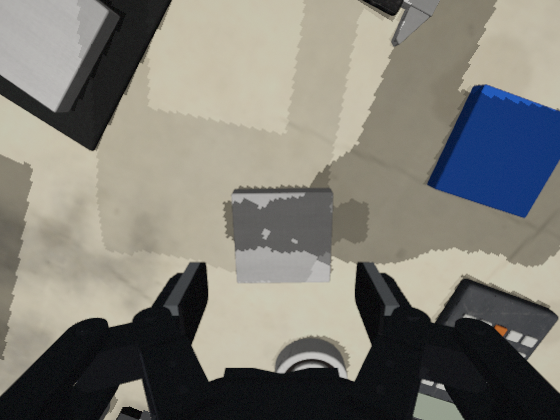

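View pics/s2.png

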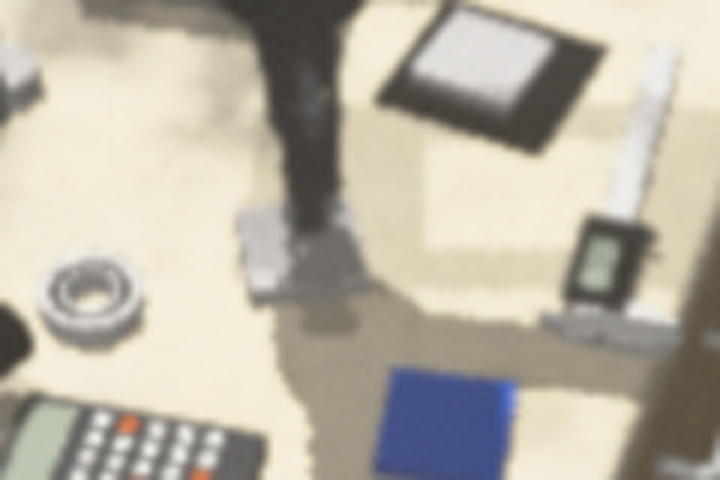

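Run:
```python
from bench import r
from h import *
s=r.snapshot("scene")
for h in (36,43,50):
  for z in (0,13,25,40,55):
    p=np.array([480-.4924*h,216+.8704*h,z]); print(h,z,((proj(s,p)[0]-230)*6).round())
w=r.snapshot("wrist"); print(r.sense()["tool_pos"])
# wrist: fingertip inner corners proj at z
for z in (13,25,40,55): print(z,[proj(w,[480+sg*-.4924*35.4,216+sg*.8704*35.4,z])[0].round() for sg in (1,-1)])
```

```text
36 0 [307. 308.]
36 13 [307. 289.]
36 25 [306. 272.]
36 40 [306. 250.]
36 55 [306. 228.]
43 0 [309. 318.]
43 13 [309. 299.]
43 25 [308. 282.]
43 40 [308. 260.]
43 55 [308. 238.]
50 0 [311. 328.]
50 13 [310. 310.]
50 25 [310. 293.]
50 40 [310. 271.]
50 55 [310. 248.]
[479.98862415 215.96394128  13.33075396]
13 [array([340., 240.]), array([224., 240.])]
25 [array([343., 248.]), array([220., 248.])]
40 [array([349., 260.]), array([215., 260.])]
55 [array([355., 275.]), array([209., 275.])]
```

```bash
python3 -m jog '[[0,0,0.008,0,0,0],[0,0,0.016,0,0,0],[0,0,0.024,0,0,0],[0,0,0.03,0,0,0],[0,0,0.03,0,0,0]]';  python3 - <<'E'
from bench import r
from h import *
s=r.snapshot("wrist"); cv2.imwrite("pics/w3.png",s["pixels"][150:350,150:420,::-1].repeat(2,0).repeat(2,1))
print(r.sense()["ft_force"])
s=r.snapshot("scene"); cv2.imwrite("pics/s3.png",cv2.resize(s["pixels"][220:310,230:350,::-1],None,fx=6,fy=6,interpolation=cv2.INTER_CUBIC))
E
```

```text
time: 3.3
tool_pos: [479.3, 215.8, 4.9]
tcp_rot: [180.0, -0.0, -150.5]
ft_force: [0.1, -0.3, -0.0]
finger_gap: 70.5
[ 0.17826093  0.02519001 -0.43342816]
```

View pics/w3.png

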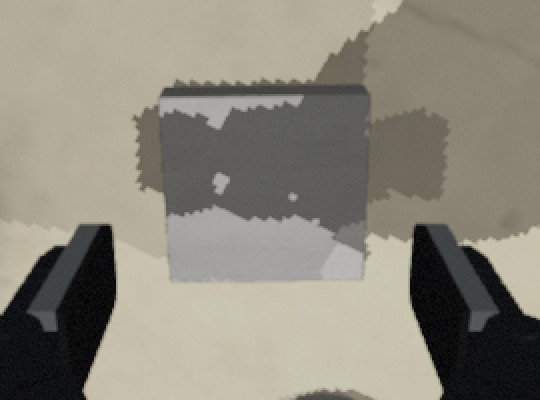

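View pics/s3.png

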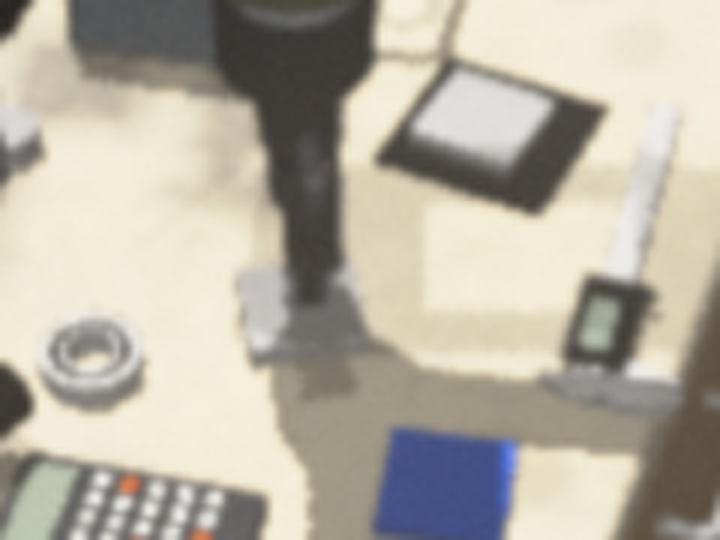

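```bash
python3 -m jog '[[0,0,0.008,0,0,0],[0,0,0.016,0,0,0],[0,0,0.016,0,0,0]]'; python3 -m jog '[[0,0,0.008,0,0,0],[0,0,0.016,0,0,0],[0,0,0.016,0,0,0]]'
```

```text
time: 3.7
tool_pos: [479.4, 215.8, 1.0]
tcp_rot: [180.0, -0.0, -150.5]
ft_force: [-0.5, 0.1, -0.5]
finger_gap: 70.7
time: 4.0
tool_pos: [479.3, 215.8, -3.0]
tcp_rot: [180.0, -0.0, -150.5]
ft_force: [-0.6, -0.6, -0.3]
finger_gap: 71.0
```

```bash
python3 -m jog '[[0,0,0.008,0,0,0],[0,0,0.016,0,0,0],[0,0,0.024,0,0,0],[0,0,0.024,0,0,0]]'; python3 -m jog '[[0,0,0.008,0,0,0],[0,0,0.016,0,0,0],[0,0,0.024,0,0,0],[0,0,0.024,0,0,0]]'
```

```text
time: 4.4
tool_pos: [479.4, 215.8, -9.0]
tcp_rot: [180.0, -0.0, -150.5]
ft_force: [0.4, -0.7, 0.1]
finger_gap: 70.9
time: 4.8
tool_pos: [479.4, 215.8, -15.0]
tcp_rot: [180.0, -0.0, -150.5]
ft_force: [0.4, -0.3, 0.3]
finger_gap: 71.3
```

No contact at TCP z = -15, and both pictures show the tips high. The real fingertips appear to sit about 43 mm behind the reported TCP, so I keep lowering carefully.

```bash
python3 -m jog '[[0,0,0.016,0,0,0],[0,0,0.032,0,0,0],[0,0,0.048,0,0,0],[0,0,0.056,0,0,0],[0,0,0.056,0,0,0]]';  python3 - <<'E'
from bench import r
from h import *
s=r.snapshot("wrist"); cv2.imwrite("pics/w4.png",s["pixels"][150:350,150:420,::-1].repeat(2,0).repeat(2,1))
s=r.snapshot("scene"); cv2.imwrite("pics/s4.png",cv2.resize(s["pixels"][220:310,230:350,::-1],None,fx=6,fy=6,interpolation=cv2.INTER_CUBIC))
E
```

```text
time: 5.3
tool_pos: [479.2, 215.8, -29.2]
tcp_rot: [180.0, -0.1, -150.5]
ft_force: [-0.6, 0.3, 0.2]
finger_gap: 70.4
```

View pics/w4.png

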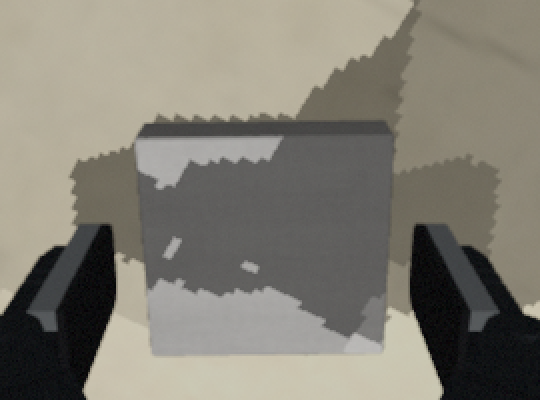

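View pics/s4.png

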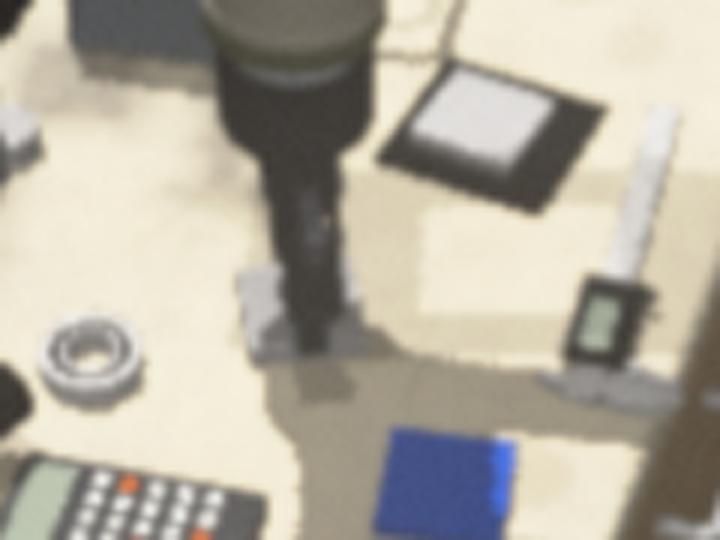

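```bash
python3 -m jog '[[0,0,0.016,0,0,0],[0,0,0.024,0,0,0],[0,0,0.028,0,0,0],[0,0,0.028,0,0,0]]'; python3 -m jog '[[0,0,0.004,0,0,0],[0,0,0.008,0,0,0],[0,0,0.008,0,0,0]]'; python3 -m jog '[[0,0,0.004,0,0,0],[0,0,0.008,0,0,0],[0,0,0.008,0,0,0]]'
```

```text
time: 5.8
tool_pos: [479.4, 215.8, -35.9]
tcp_rot: [180.0, -0.0, -150.5]
ft_force: [1.5, 0.2, -0.2]
finger_gap: 70.4
time: 6.1
tool_pos: [479.6, 215.9, -37.7]
tcp_rot: [180.0, -0.0, -150.5]
ft_force: [-0.0, -0.3, 0.1]
finger_gap: 70.9
time: 6.4
tool_pos: [479.5, 215.8, -39.8]
tcp_rot: [180.0, -0.0, -150.5]
ft_force: [-0.2, -0.2, -0.6]
finger_gap: 71.3
```

```bash
python3 -m jog '[[0,0,0.004,0,0,0],[0,0,0.008,0,0,0],[0,0,0.008,0,0,0]]';  python3 - <<'E'
from bench import r
from h import *
s=r.snapshot("wrist"); cv2.imwrite("pics/w5.png",s["pixels"][150:350,150:420,::-1].repeat(2,0).repeat(2,1))
s=r.snapshot("scene"); cv2.imwrite("pics/s5.png",cv2.resize(s["pixels"][250:300,250:310,::-1],None,fx=10,fy=10,interpolation=cv2.INTER_CUBIC))
E
```

```text
time: 6.7
tool_pos: [479.5, 215.8, -41.8]
tcp_rot: [180.0, -0.0, -150.5]
ft_force: [0.4, 0.0, 0.2]
finger_gap: 70.7
```

View pics/w5.png

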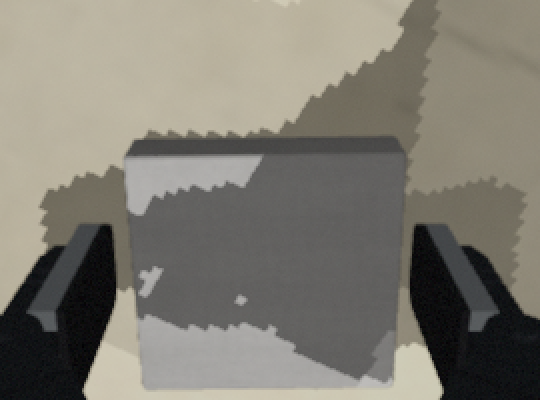

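View pics/s5.png

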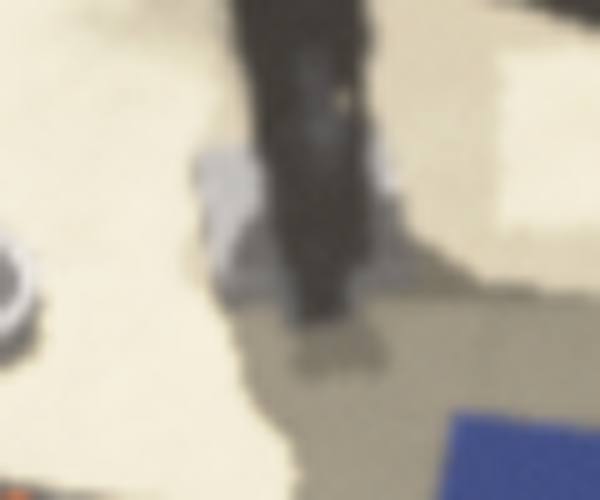

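Run:
```python
from bench import r
from h import *
s=r.snapshot("wrist"); st=r.sense()
uv=np.array([(125,156),(405,154),(395,385),(143,389)])/2+[150,150]-.25
P=onz(s,uv,12); print(P.round(1),cv2.minAreaRect(P[:,:2].astype(np.float32)), P.mean(0))
c=P.mean(0); delta(st,[c[0],c[1],-40],[180,0,209.5])
# fingertip +x corners: triangulate-free: solve depth from gap
o,d=ray(s,[(206.5,262.5),(355.5,262.5)]); k=70.7/np.linalg.norm(d[0]-d[1]); T=o+k*d; print(T)
A=R.from_euler('xyz',st["tcp_rot"],degrees=True); print(A.inv().apply(T-st["tool_pos"]))
```

```text
[[468.8 176.1  12. ]
 [439.5 227.1  12. ]
 [489.8 257.4  12. ]
 [520.4 205.8  12. ]] ((479.5284118652344, 216.4171142578125), (59.48078918457031, 60.03316116333008), 30.663631439208984) [479.63235376 216.59257681  12.        ]
mm [-0.3  0.6 -1.6] deg [0. 0. 0.]  row [-0.0012  0.0025 -0.0064] [0. 0. 0.] rows>= 0.0
[[491.1158477  181.30521602   0.92783466]
 [456.29722773 242.83689643   0.85030869]]
[[  7.08848819 -35.7449347  -42.52379967]
 [  7.08966378  34.95502202 -42.44557923]]
```

```bash
python3 -m jog '[[0,0.002,-0.01,0,0,0],[0,0.002,-0.01,0,0,0]]'; python3 -m jog '[[0,0,0,0,0,0],[0,0,0,0,0,0],[0,0,0,0,0,0],[0,0,0,0,0,0],[0,0,0,0,0,0]]' 0.6 40
```

```text
time: 7.05
tool_pos: [479.7, 216.5, -38.7]
tcp_rot: [-180.0, 0.0, -150.5]
ft_force: [-0.3, 0.1, -0.2]
finger_gap: 70.8
time: 7.55
tool_pos: [479.7, 216.6, -38.5]
tcp_rot: [180.0, 0.0, -150.5]
ft_force: [-2.1, 0.4, 5.5]
finger_gap: 58.7
```

```bash
python3 -m jog '[[0,0,-0.01,0,0,0],[0,0,-0.02,0,0,0],[0,0,-0.04,0,0,0],[0,0,-0.06,0,0,0],[0,0,-0.08,0,0,0],[0,0,-0.08,0,0,0]]' 0.3;  python3 - <<'E'
from bench import r
from h import *
s=r.snapshot("wrist"); cv2.imwrite("pics/w6.png",s["pixels"][150:350,150:420,::-1].repeat(2,0).repeat(2,1))
E
```

```text
time: 8.15
tool_pos: [480.3, 216.6, -18.0]
tcp_rot: [-180.0, 0.1, -150.5]
ft_force: [0.2, -0.4, -4.2]
finger_gap: 58.9
```

View pics/w6.png

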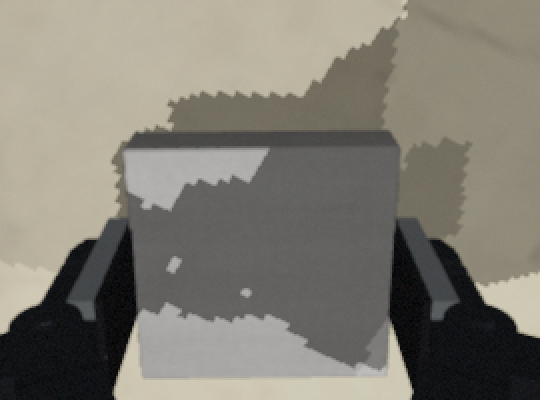

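Run:
```python
from bench import r
from h import *
st=r.sense(); delta(st,[456,155,60],[180,0,171.7])
```

```text
mm [ 51.1 -41.7 -78.5] deg [1.00e-02 7.00e-02 3.78e+01]  row [ 0.2044 -0.1669 -0.3139] [0.     0.0004 0.21  ] rows>= 4.4
```

```bash
python3 -m jog '[[0.03,-0.03,-0.1,0,0,0],[0.08,-0.07,-0.2,0,0,0.04],[0.12,-0.1,-0.28,0,0,0.08],[0.16,-0.13,-0.3139,0,0,0.12],[0.2044,-0.1669,-0.3139,0,0,0.16],[0.2044,-0.1669,-0.3139,0,0,0.21],[0.2044,-0.1669,-0.3139,0,0,0.21],[0.2044,-0.1669,-0.3139,0,0,0.21]]';  python3 - <<'E'
from bench import r
from h import *
s=r.snapshot("wrist"); cv2.imwrite("pics/w7.png",s["pixels"][:,:,::-1])
f2=lambda b,h:(h[:,:,2]>105)&(h[:,:,1]<40)
A=proj(s,[440,49,16])[0];print(A); u,v=A.astype(int)
print("A",squares(s,(u-55,v-55,u+55,v+55),f2,16,"pics/wa7.png"))
E
```

```text
time: 9.0
tool_pos: [455.4, 154.9, 59.2]
tcp_rot: [180.0, -0.0, 171.9]
ft_force: [0.5, 0.2, -4.2]
finger_gap: 59.0
[135.79185194 216.27901453]
A [((440.3021545410156, 49.592018127441406), (60.200897216796875, 60.220062255859375), 81.71588134765625), ((480.1785583496094, 40.680599212646484), (77.73072052001953, 7.588078022003174), 81.93144989013672)]
```

View pics/w7.png

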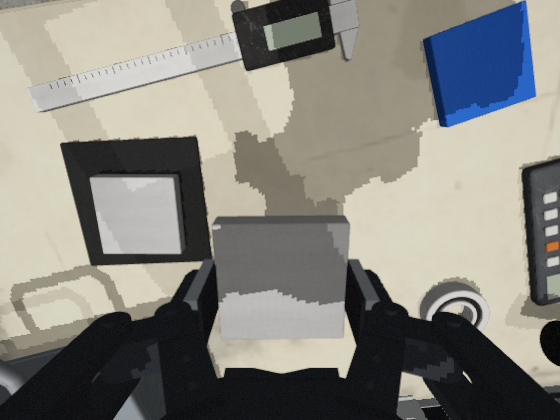

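View pics/wa7.png

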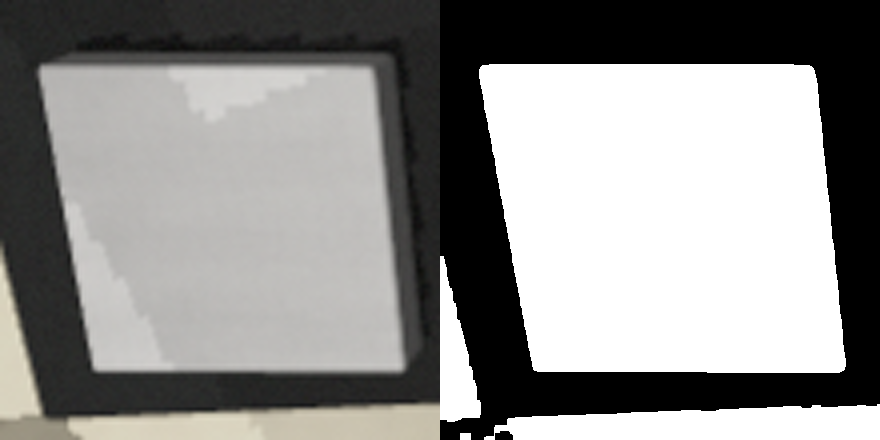

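Run:
```python
from bench import r
from h import *
s=r.snapshot("wrist"); c=s["pixels"][205:350,195:370]; cv2.imwrite("pics/w7c.png",cv2.resize(c[:,:,::-1],None,fx=4,fy=4,interpolation=cv2.INTER_CUBIC))
```

```text
(no output)
```

View pics/w7c.png

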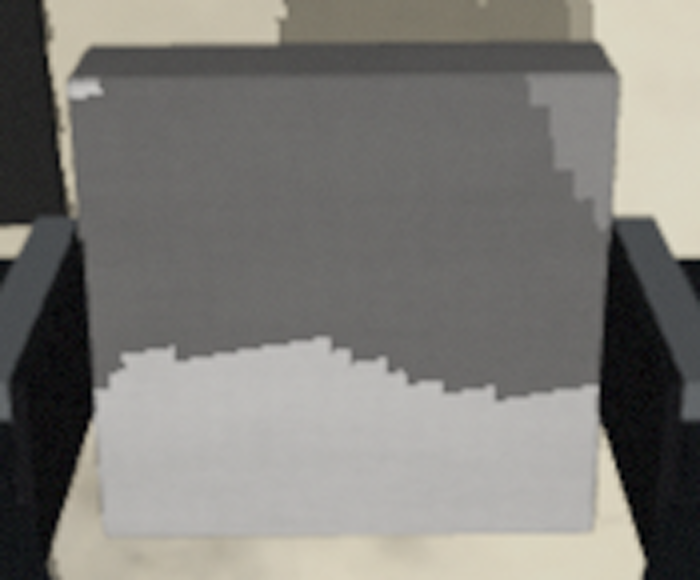

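Run:
```python
from bench import r
from h import *
s=r.snapshot("wrist"); st=r.sense()
uv=np.array([(70,78),(617,73),(594,530),(103,535)])/4+[195,205]-.375
for zt in (106,110,113):
    P=onz(s,uv,zt); q=cv2.minAreaRect(P[:,:2].astype(np.float32)); print(zt,q,P.mean(0), [np.linalg.norm(P[i]-P[i-1]).round(1) for i in range(4)])
A=R.from_euler('xyz',st["tcp_rot"],degrees=True)
print(st["tool_pos"],st["tcp_rot"])
P=onz(s,uv,109.7); print("blk in tool",A.inv().apply(P.mean(0)-st["tool_pos"]))
```

```text
106 ((457.5498962402344, 154.9969482421875), (61.35304641723633, 60.95432662963867), 82.67002868652344) [457.60816871 155.09453569 106.        ] [np.float64(61.0), np.float64(60.4), np.float64(60.8), np.float64(61.4)]
110 ((455.15960693359375, 155.34271240234375), (59.48398208618164, 59.09741973876953), 82.67002868652344) [455.21607542 155.43730643 110.        ] [np.float64(59.1), np.float64(58.5), np.float64(58.9), np.float64(59.5)]
113 ((453.36688232421875, 155.60202026367188), (58.08217239379883, 57.70469665527344), 82.67001342773438) [453.42200545 155.69438448 113.        ] [np.float64(57.7), np.float64(57.2), np.float64(57.5), np.float64(58.1)]
[455.43667118 155.07315029  59.20871599] [-1.79995462e+02 -1.65881676e-02  1.71883360e+02]
blk in tool [  0.1031794    0.3252439  -50.49128217]
```

Run:
```python
from bench import r
from h import *
st=r.sense(); delta(st,[440.3,49.6,0],[180,0,170.9])
```

```text
mm [ 1.000e-01 -1.065e+02  5.920e+01] deg [-0.   -0.02  0.98]  row [ 3.000e-04 -4.262e-01  2.369e-01] [-0.     -0.0001  0.0055] rows>= 2.4
```

```bash
python3 -m jog '[[0,-0.1,0,0,0,0.003],[0,-0.25,0,0,0,0.0055],[0,-0.38,0,0,0,0.0055],[0,-0.4262,0.08,0,0,0.0055],[0,-0.4262,0.16,0,0,0.0055],[0,-0.4262,0.22,0,0,0.0055],[0,-0.4262,0.26,0,0,0.0055],[0,-0.4262,0.28,0,0,0.0055],[0,-0.4262,0.288,0,0,0.0055],[0,-0.4262,0.288,0,0,0.0055]]';  python3 - <<'E'
from bench import r
from h import *
s=r.snapshot("wrist"); cv2.imwrite("pics/w8.png",cv2.resize(s["pixels"][180:360,180:390,::-1],None,fx=3.5,fy=3.5,interpolation=cv2.INTER_CUBIC))
s=r.snapshot("scene"); cv2.imwrite("pics/s8.png",cv2.resize(s["pixels"][205:275,270:350,::-1],None,fx=8,fy=8,interpolation=cv2.INTER_CUBIC))
st=r.sense();delta(st,[440.3,49.6,-18],[180,0,170.9])
E
```

```text
time: 10.15
tool_pos: [440.4, 49.6, -12.4]
tcp_rot: [180.0, 0.0, 170.8]
ft_force: [-0.6, -0.2, -4.0]
finger_gap: 58.7
mm [ 0.6 -0.1  6.1] deg [ 0.01  0.07 -0.16]  row [ 0.0023 -0.0002  0.0245] [ 0.0001  0.0004 -0.0009] rows>= 0.1
```

View pics/w8.png

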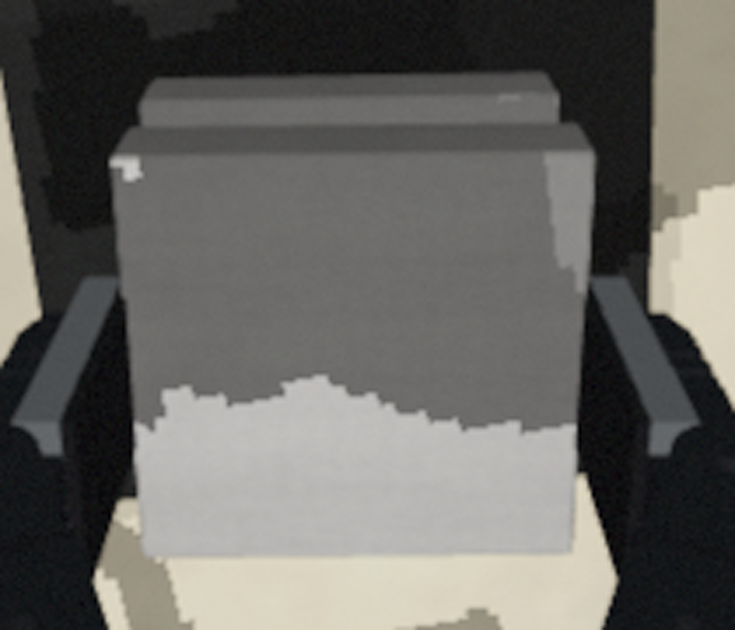

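View pics/s8.png

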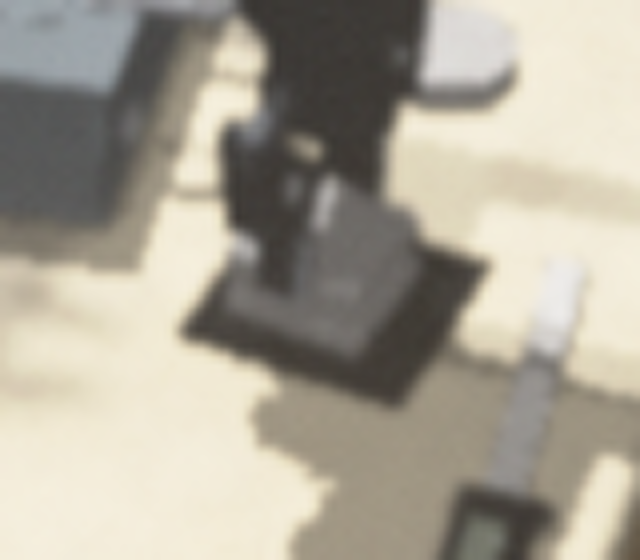

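Run:
```python
from bench import r
from h import *
s=r.snapshot("wrist"); st=r.sense(); print(st["tool_pos"])
A=R.from_euler('xyz',st["tcp_rot"],degrees=True)
a=onz(s,np.array([(140,97),(558,93)])/3.5+180-.36,16); print("A far corners tool",A.inv().apply(a-st["tool_pos"]).round(1),np.linalg.norm(a[0]-a[1]))
for z in (37,38,39):
  b=onz(s,np.array([(112,157),(595,153),(571,550),(145,554)])/3.5+180-.36,z); print(z,"B corners",A.inv().apply(b-st["tool_pos"]).round(1),np.linalg.norm(b[0]-b[1]),np.linalg.norm(b[2]-b[3]))
```

```text
[440.89654588  49.50720297 -11.87038449]
A far corners tool [[ 29.9 -30.1 -27.9]
 [ 30.5  29.1 -27.9]] 59.27941108339748
37 B corners [[ 28.7 -29.8 -48.9]
 [ 29.2  30.2 -48.9]
 [-30.2  30.7 -48.8]
 [-30.9 -29.1 -48.8]] 59.95113504104785 59.85270337113498
38 B corners [[ 29.1 -29.6 -49.9]
 [ 29.6  29.9 -49.9]
 [-29.4  30.5 -49.8]
 [-30.1 -28.9 -49.8]] 59.486683932436335 59.38901482853962
39 B corners [[ 29.4 -29.3 -50.9]
 [ 30.   29.7 -50.9]
 [-28.5  30.2 -50.8]
 [-29.2 -28.7 -50.8]] 59.02223282382481 58.92532628594429
```

```bash
python3 -m jog '[[0.002,-0.003,0.008,0,0,0],[0.002,-0.003,0.016,0,0,0],[0.002,-0.003,0.024,0,0,0],[0.002,-0.003,0.03,0,0,0],[0.002,-0.003,0.03,0,0,0]]'; python3 -m jog '[[0,0,0.004,0,0,0],[0,0,0.004,0,0,0]]'; python3 -m jog '[[0,0,0.004,0,0,0],[0,0,0.004,0,0,0]]'
```

```text
time: 10.8
tool_pos: [439.2, 48.8, -20.5]
tcp_rot: [-180.0, -0.0, 170.7]
ft_force: [-0.3, 0.2, -4.1]
finger_gap: 58.7
time: 11.0
tool_pos: [439.5, 48.8, -21.2]
tcp_rot: [180.0, -0.0, 170.7]
ft_force: [-0.5, -0.0, -3.9]
finger_gap: 58.3
time: 11.2
tool_pos: [439.4, 48.8, -22.2]
tcp_rot: [-180.0, -0.0, 170.7]
ft_force: [-0.3, -0.1, -3.7]
finger_gap: 59.1
```

```bash
python3 -m jog '[[-0.0025,0,0.003,0,0,0],[-0.0025,0,0.003,0,0,0]]'; python3 -m jog '[[0,0,0.003,0,0,0],[0,0,0.003,0,0,0]]'; python3 -m jog '[[0,0,0.003,0,0,0],[0,0,0.003,0,0,0]]'
```

```text
time: 11.4
tool_pos: [439.9, 48.7, -22.5]
tcp_rot: [-180.0, -0.1, 170.7]
ft_force: [-4.2, 0.1, 4.0]
finger_gap: 58.8
time: 11.6
tool_pos: [439.9, 48.7, -22.6]
tcp_rot: [-180.0, -0.1, 170.7]
ft_force: [-10.9, -0.3, 14.1]
finger_gap: 59.2
time: 11.8
tool_pos: [439.9, 48.7, -22.6]
tcp_rot: [-180.0, -0.1, 170.7]
ft_force: [-15.3, 0.3, 24.3]
finger_gap: 59.1
```

Run:
```python
from bench import r
from h import *
s=r.snapshot("wrist"); st=r.sense(); print(st["tool_pos"],st["ft_force"])
cv2.imwrite("pics/w9.png",cv2.resize(s["pixels"][180:360,180:390,::-1],None,fx=3.5,fy=3.5,interpolation=cv2.INTER_CUBIC))
```

```text
[439.87876814  48.71759847 -22.64945135] [-14.84614879  -0.10318453  24.12677595]
```

View pics/w9.png

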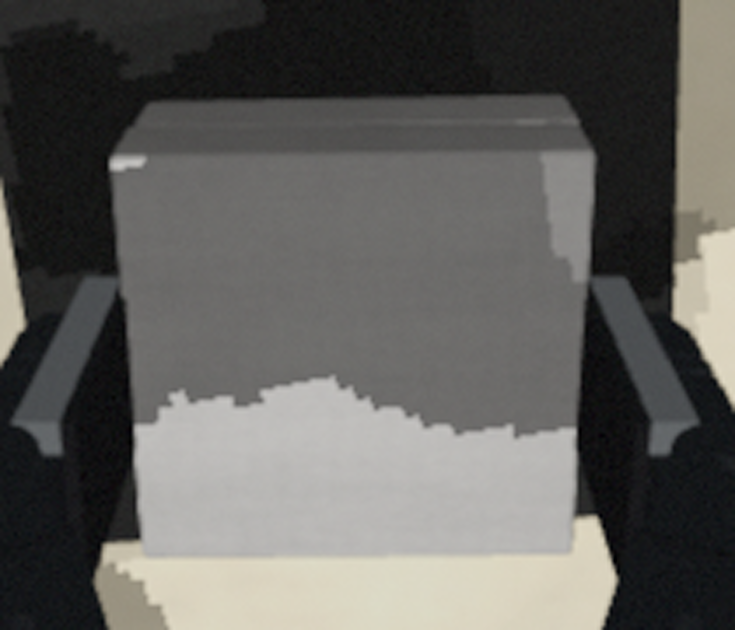

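```bash
python3 -m jog '[[0.001,0,-0.0075,0,0,0],[0.001,0,-0.0075,0,0,0]]'; python3 -m jog '[[0,0,0,0,0,0],[0,0,0,0,0,0],[0,0,0,0,0,0]]' 0.83; python3 -m jog '[[0,0,-0.02,0,0,0],[0,0,-0.1,0,0,0],[0,0,-0.3,0,0,0],[0,0,-0.45,0,0,0],[0,0,-0.45,0,0,0]]'
python3 - <<'E'
from bench import r
from h import *
s=r.snapshot("wrist"); st=r.sense(); print(st["tool_pos"],st["ft_force"])
cv2.imwrite("pics/w10.png",s["pixels"][:,:,::-1])
A=proj(s,[440,49,28])[0];print(A); u,v=A.astype(int)
c=s["pixels"][v-50:v+50,u-60:u+60]; cv2.imwrite("pics/w10c.png",cv2.resize(c[:,:,::-1],None,fx=6,fy=6,interpolation=cv2.INTER_CUBIC)); print(u-60,v-50)
E
```

```text
time: 12.05
tool_pos: [440.4, 48.7, -22.1]
tcp_rot: [180.0, 0.1, 170.7]
ft_force: [-0.4, 1.1, -3.5]
finger_gap: 58.5
time: 12.35
tool_pos: [440.2, 48.7, -22.4]
tcp_rot: [180.0, 0.0, 170.7]
ft_force: [-0.1, -1.1, -0.8]
finger_gap: 71.2
time: 12.85
tool_pos: [444.6, 48.7, 96.8]
tcp_rot: [179.9, 0.6, 170.7]
ft_force: [0.4, -0.5, 0.4]
finger_gap: 70.7
[442.91625587  48.69326282  93.83478103] [-0.09059735  0.23436078 -1.09427382]
[280.04150319 200.24193221]
220 150
```

View pics/w10c.png

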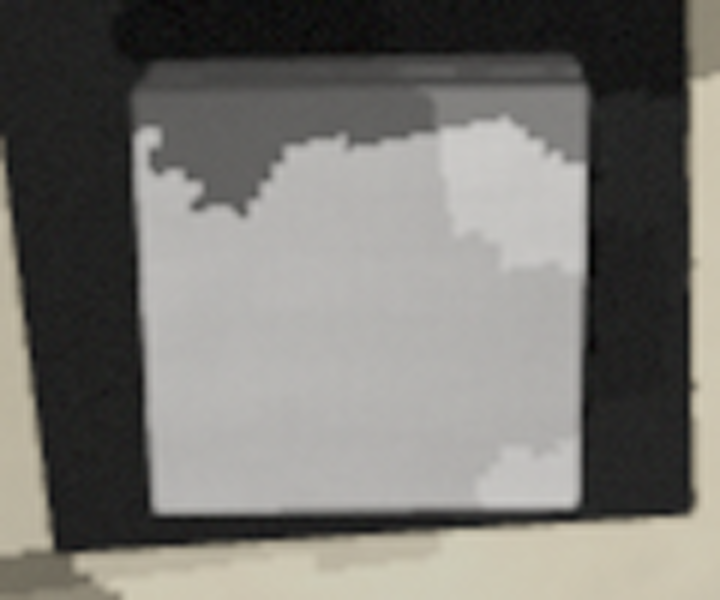

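Run:
```python
from bench import r
from h import *
st=r.sense(); delta(st,[442.2,-289.9,80],[180,0,115.7])
```

```text
mm [ -53.8 -334.3   13.9] deg [ 0.26  0.35 55.02]  row [-0.2153 -1.3372  0.0554] [0.0014 0.002  0.3056] rows>= 6.8
```

```bash
python3 -m jog '[[-0.1,-0.67,0,0,0,0.3056],[-0.1,-0.67,0,0,0,0.3056],[-0.1,-0.67,0,0,0,0.3056],[-0.1,-0.67,0,0,0,0.3056],[-0.1,-0.67,0,0,0,0.3056],[-0.1,-0.67,0,0,0,0.3056],[-0.1,-0.67,0,0,0,0.3056],[-0.1,-0.67,0,0,0,0.3056]]'
python3 - <<'E'
from bench import r
from h import *
st=r.sense(); delta(st,[442.2,-289.9,80],[180,0,115.7])
E
```

```text
time: 13.7
tool_pos: [436.6, -120.4, 88.7]
tcp_rot: [-179.9, -0.1, 115.6]
ft_force: [0.2, 0.2, 0.3]
finger_gap: 70.6
mm [-155.2  -68.3    8.5] deg [-0.09 -0.09 -0.06]  row [-0.6209 -0.2731  0.0341] [-0.0005 -0.0005 -0.0003] rows>= 3.4
```

```bash
python3 -m jog '[[-0.6209,-0.2731,0.03,0,0,0],[-0.6209,-0.2731,0.03,0,0,0],[-0.6209,-0.2731,0.03,0,0,0],[-0.6209,-0.2731,0.03,0,0,0],[-0.6209,-0.2731,0.03,0,0,0],[-0.6209,-0.2731,0.03,0,0,0]]'
python3 - <<'E'
from bench import r
from h import *
s=r.snapshot("wrist"); st=r.sense(); print(st["tool_pos"],st["ft_force"])
cv2.imwrite("pics/w11.png",s["pixels"][:,:,::-1])
A=proj(s,[442,-290,12])[0];print(A); u,v=A.astype(int)
c=s["pixels"][v-60:v+60,u-65:u+65]; cv2.imwrite("pics/w11c.png",cv2.resize(c[:,:,::-1],None,fx=5,fy=5,interpolation=cv2.INTER_CUBIC)); print(u-65,v-60)
E
```

```text
time: 14.3
tool_pos: [442.7, -289.5, 81.5]
tcp_rot: [-180.0, -0.1, 115.7]
ft_force: [-0.0, 0.1, 0.5]
finger_gap: 70.9
[ 442.92622296 -288.93573262   81.68968336] [-0.1231324   0.00056993 -0.56766469]
[278.78947401 207.37132222]
213 147
```

View pics/w11.png

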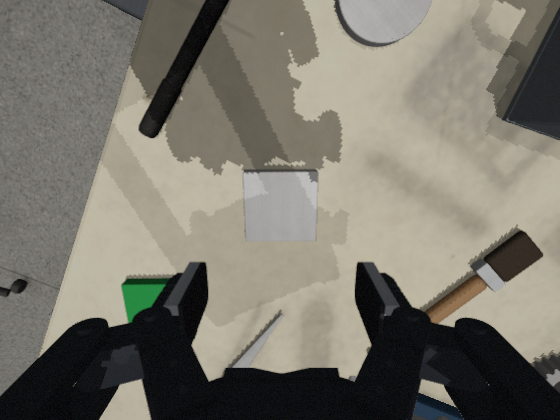

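View pics/w11c.png

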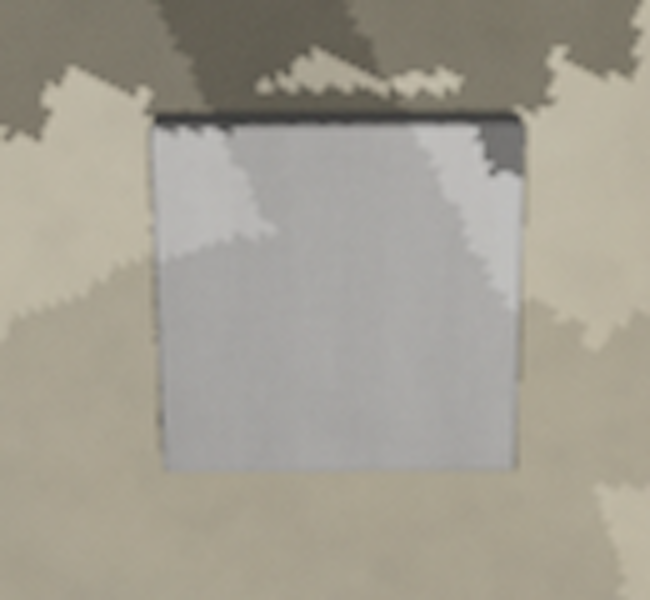

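Run:
```python
from bench import r
from h import *
s=r.snapshot("wrist"); st=r.sense()
uv=np.array([(155,125),(523,123),(516,468),(165,470)])/5+[213,147]-.4
P=onz(s,uv,12); print(cv2.minAreaRect(P[:,:2].astype(np.float32)), P.mean(0))
c=P.mean(0); print(st["tool_pos"]); delta(st,[c[0],c[1],-28],[180,0,115.5])
```

```text
((443.36810302734375, -288.693603515625), (59.525726318359375, 59.20706558227539), 26.140485763549805) [ 443.44479759 -288.66865593   12.        ]
[ 443.10436726 -288.70685847   81.91452892]
mm [ -0.3   0.4 109.9] deg [-0.02 -0.08  0.3 ]  row [-0.0011  0.0014  0.4397] [-0.0001 -0.0004  0.0017] rows>= 2.2
```

```bash
python3 -m jog '[[0,0.001,0.15,0,0,0],[0,0.001,0.3,0,0,0],[0,0.001,0.4,0,0,0],[0,0.001,0.44,0,0,0],[0,0.001,0.46,0,0,0],[0,0.001,0.475,0,0,0],[0,0.001,0.483,0,0,0],[0,0.001,0.483,0,0,0],[0,0.001,0.483,0,0,0]]'
python3 - <<'E'
from bench import r
from h import *
s=r.snapshot("wrist"); cv2.imwrite("pics/w12.png",s["pixels"][150:350,150:420,::-1].repeat(2,0).repeat(2,1))
print(r.sense()["tool_pos"])
E
```

```text
time: 15.3
tool_pos: [444.2, -290.5, -37.3]
tcp_rot: [180.0, 0.1, 115.7]
ft_force: [0.4, 0.2, 0.6]
finger_gap: 71.1
[ 444.1369351  -290.48858864  -37.42379899]
```

View pics/w12.png

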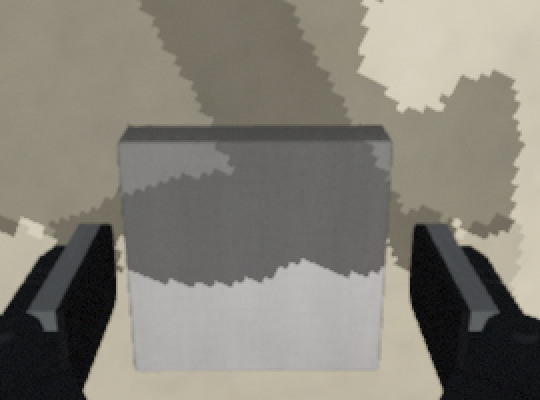

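```bash
python3 -m jog '[[0.0076,0,0.005,0,0,0],[0.0076,0,0.005,0,0,0],[0.0076,0,0.005,0,0,0]]'; python3 -m jog '[[0,0,0,0,0,0],[0,0,0,0,0,0],[0,0,0,0,0,0],[0,0,0,0,0,0]]' 0.3 40; python3 -m jog '[[0,0,-0.01,0,0,0],[0,0,-0.05,0,0,0],[0,0,-0.15,0,0,0],[0,0,-0.3,0,0,0],[0,0,-0.5,0,0,0],[0,0,-0.54,0,0,0],[0,0,-0.54,0,0,0]]'
python3 - <<'E'
from bench import r
from h import *
s=r.snapshot("wrist"); cv2.imwrite("pics/w13.png",cv2.resize(s["pixels"][180:360,180:390,::-1],None,fx=3.5,fy=3.5,interpolation=cv2.INTER_CUBIC))
st=r.sense();print(st["tool_pos"]);delta(st,[440.2,48.7,80],[180,0,170.8])
E
```

```text
time: 15.65
tool_pos: [442.7, -288.2, -39.5]
tcp_rot: [-180.0, -0.0, 115.7]
ft_force: [0.3, 0.1, 0.8]
finger_gap: 71.1
time: 16.05
tool_pos: [442.8, -288.5, -39.2]
tcp_rot: [-180.0, 0.0, 115.7]
ft_force: [-2.5, 0.1, 5.3]
finger_gap: 59.3
time: 16.75
tool_pos: [444.6, -289.6, 98.7]
tcp_rot: [179.8, 0.3, 115.7]
ft_force: [-0.1, -0.4, -3.0]
finger_gap: 58.9
[ 443.13716135 -288.53908475   96.06496821]
mm [305.1 143.6  15.7] deg [ -0.     0.1  -55.09]  row [1.2206 0.5746 0.0629] [-0.      0.0005 -0.306 ] rows>= 6.8
```

View pics/w13.png

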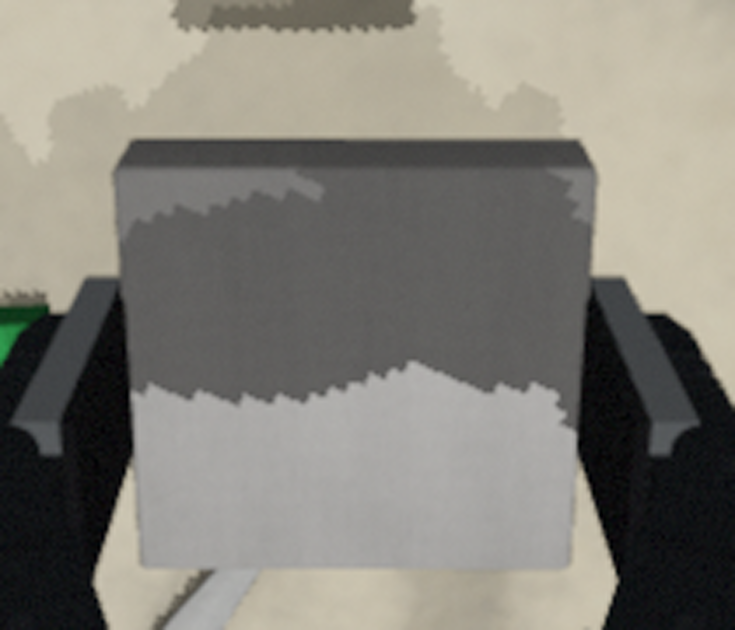

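```bash
python3 -m jog '[[0.61,0.287,0,0,0,-0.15],[0.61,0.287,0,0,0,-0.306],[0.61,0.287,0,0,0,-0.306],[0.61,0.287,0,0,0,-0.306],[0.61,0.287,0,0,0,-0.306],[0.61,0.287,0,0,0,-0.306],[0.61,0.287,0,0,0,-0.306],[0.61,0.287,0,0,0,-0.306]]'
python3 - <<'E'
from bench import r
from h import *
st=r.sense();print(st["tool_pos"]);delta(st,[440.2,48.7,60],[180,0,171.3])
E
```

```text
time: 17.6
tool_pos: [439.3, -118.8, 92.7]
tcp_rot: [179.9, -0.3, 170.9]
ft_force: [0.1, 0.2, -3.1]
finger_gap: 58.7
[ 439.31623402 -118.83682173   92.73515145]
mm [ 25.6 165.5  33. ] deg [ 0.06 -0.27 -0.45]  row [0.1024 0.662  0.1321] [ 0.0003 -0.0015 -0.0025] rows>= 3.4
```

```bash
python3 -m jog '[[0.1,0.2,0,0,0,0],[0.1,0.4,0,0,0,0],[0.1,0.55,0.02,0,0,-0.0045],[0.1,0.64,0.06,0,0,-0.0045],[0.1,0.662,0.13,0,0,-0.0045],[0.1,0.662,0.2,0,0,-0.0045],[0.1,0.662,0.28,0,0,-0.0045],[0.1,0.662,0.33,0,0,-0.0045],[0.1,0.662,0.36,0,0,-0.0045],[0.1,0.662,0.36,0,0,-0.0045]]'; python3 -m jog '[[0,0,0,0,0,0],[0,0,0,0,0,0]]';python3 - <<'E'
from bench import r
from h import *
s=r.snapshot("wrist"); cv2.imwrite("pics/w14.png",cv2.resize(s["pixels"][180:360,180:390,::-1],None,fx=3.5,fy=3.5,interpolation=cv2.INTER_CUBIC))
st=r.sense();print(st["tool_pos"])
E
```

```text
time: 18.6
tool_pos: [441.7, 47.5, 4.0]
tcp_rot: [-180.0, -0.2, 171.5]
ft_force: [-0.6, -0.1, -2.8]
finger_gap: 59.1
time: 18.8
tool_pos: [444.0, 47.5, 6.5]
tcp_rot: [180.0, 0.1, 171.6]
ft_force: [-0.0, 0.0, -2.4]
finger_gap: 58.7
[444.04905904  47.50586187   6.50912228]
```

View pics/w14.png

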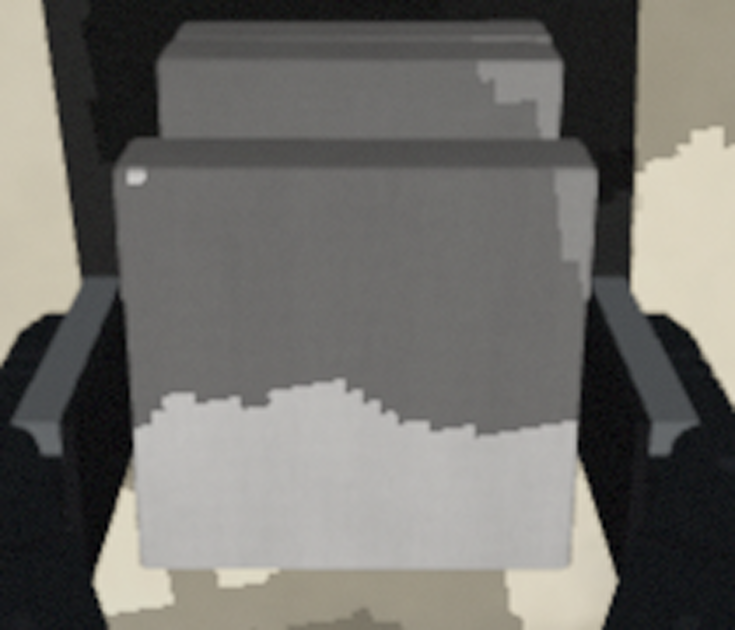

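Run:
```python
from bench import r
from h import *
s=r.snapshot("wrist"); st=r.sense(); print(st["tool_pos"])
A=R.from_euler('xyz',st["tcp_rot"],degrees=True)
a=onz(s,np.array([(158,62),(562,60)])/3.5+180-.36,28); print("B far corners tool",A.inv().apply(a-st["tool_pos"]).round(1),np.linalg.norm(a[0]-a[1]))
for z in (55.5,56.5,57.5):
  b=onz(s,np.array([(116,170),(597,168),(571,566),(140,567)])/3.5+180-.36,z); print(z,"C corners",A.inv().apply(b-st["tool_pos"]).round(1),A.inv().apply(b.mean(0)-st["tool_pos"]).round(1),np.linalg.norm(b[0]-b[1]),np.linalg.norm(b[2]-b[3]))
```

```text
[443.94800965  47.52503012   6.43638248]
B far corners tool [[ 33.1 -28.5 -21.6]
 [ 33.4  30.6 -21.6]] 59.143150436155395
55.5 C corners [[ 26.9 -29.4 -49.1]
 [ 27.2  30.5 -49.1]
 [-33.   30.8 -49. ]
 [-33.2 -30.  -49. ]] [ -3.    0.5 -49.1] 59.8955875231578 60.80681047674377
56.5 C corners [[ 27.3 -29.2 -50.1]
 [ 27.5  30.2 -50.1]
 [-32.1  30.6 -50. ]
 [-32.3 -29.8 -50. ]] [ -2.4   0.5 -50.1] 59.43105377761759 60.33520953595337
57.5 C corners [[ 27.7 -29.  -51.1]
 [ 27.9  30.  -51.1]
 [-31.3  30.3 -51. ]
 [-31.5 -29.5 -51. ]] [ -1.8   0.5 -51.1] 58.966520032077405 59.86360859516298
```

```bash
python3 -m jog '[[0.012,0.002,0.01,0,0,0],[0.023,0.002,0.025,0,0,0],[0.023,0.002,0.04,0,0,0],[0.023,0.002,0.052,0,0,0],[0.023,0.002,0.052,0,0,0],[0.023,0.002,0.052,0,0,0],[0.023,0.002,0.052,0,0,0]]'
python3 - <<'E'
from bench import r
from h import *
s=r.snapshot("wrist"); cv2.imwrite("pics/w15.png",cv2.resize(s["pixels"][180:360,180:390,::-1],None,fx=3.5,fy=3.5,interpolation=cv2.INTER_CUBIC))
st=r.sense();print(st["tool_pos"])
E
```

```text
time: 19.6
tool_pos: [437.6, 48.9, -7.4]
tcp_rot: [180.0, 0.0, 171.6]
ft_force: [0.4, 0.4, -2.9]
finger_gap: 59.0
[437.65790845  48.92406602  -7.37169329]
```

View pics/w15.png

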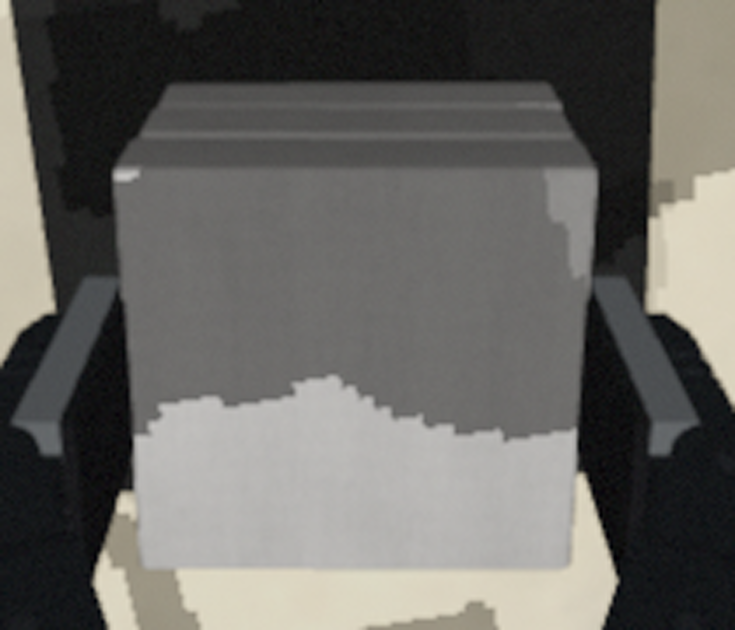

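```bash
python3 -m jog '[[-0.002,0,0.005,0,0,0],[-0.002,0,0.01,0,0,0],[-0.002,0,0.01,0,0,0]]'; python3 -m jog '[[0,0,0.003,0,0,0],[0,0,0.003,0,0,0]]'; python3 -m jog '[[0,0,0.003,0,0,0],[0,0,0.003,0,0,0]]'
```

```text
time: 19.95
tool_pos: [437.8, 48.9, -10.2]
tcp_rot: [-180.0, -0.0, 171.6]
ft_force: [-0.6, -0.5, -3.4]
finger_gap: 58.8
time: 20.15
tool_pos: [437.9, 48.9, -10.9]
tcp_rot: [-180.0, -0.0, 171.6]
ft_force: [-0.0, -0.7, -3.2]
finger_gap: 58.9
time: 20.35
tool_pos: [438.0, 48.9, -11.2]
tcp_rot: [-180.0, -0.0, 171.6]
ft_force: [-2.7, 0.2, 3.1]
finger_gap: 58.8
```

Contact was felt at -11.2, as predicted. I check the picture before opening.

Run:
```python
from bench import r
from h import *
s=r.snapshot("wrist"); cv2.imwrite("pics/w16.png",cv2.resize(s["pixels"][180:360,180:390,::-1],None,fx=3.5,fy=3.5,interpolation=cv2.INTER_CUBIC))
```

```text
(no output)
```

View pics/w16.png

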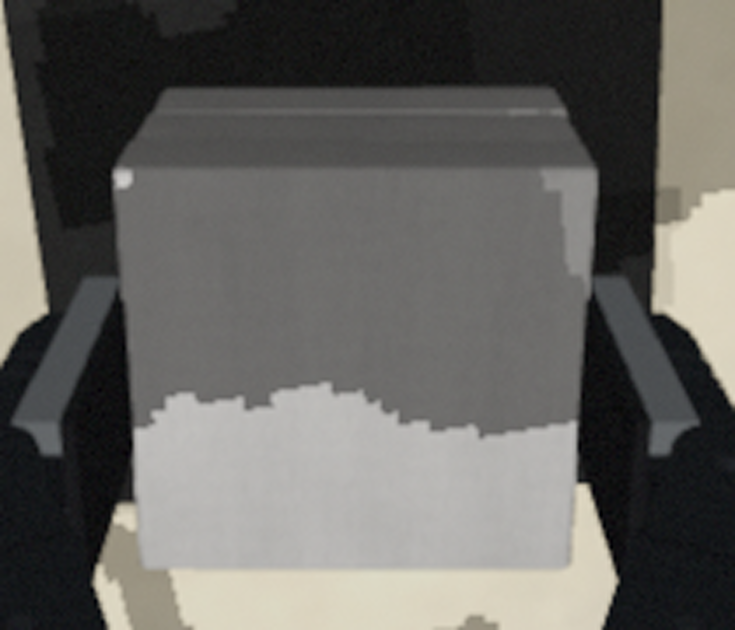

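Flush. Release, raise and look.

```bash
python3 -m jog '[[0,0,-0.001,0,0,0],[0,0,-0.001,0,0,0],[0,0,-0.001,0,0,0],[0,0,-0.001,0,0,0]]' 0.83; python3 -m jog '[[0,0,-0.02,0,0,0],[0,0,-0.1,0,0,0],[0,0,-0.3,0,0,0],[0,0,-0.44,0,0,0],[0,0,-0.44,0,0,0],[0,0,-0.44,0,0,0]]'
python3 - <<'E'
from bench import r
from h import *
s=r.snapshot("wrist"); st=r.sense(); print(st["tool_pos"],st["ft_force"])
A=proj(s,[440,49,40])[0];print(A); u,v=A.astype(int)
c=s["pixels"][v-60:v+60,u-65:u+65]; cv2.imwrite("pics/w17c.png",cv2.resize(c[:,:,::-1],None,fx=5,fy=5,interpolation=cv2.INTER_CUBIC)); print(u-65,v-60)
s=r.snapshot("top"); cv2.imwrite("pics/t17.png",cv2.resize(s["pixels"][200:280,230:370,::-1],None,fx=5,fy=5,interpolation=cv2.INTER_CUBIC))
E
```

```text
time: 20.8
tool_pos: [438.1, 48.9, -11.2]
tcp_rot: [180.0, 0.0, 171.6]
ft_force: [0.3, -0.0, 0.4]
finger_gap: 70.7
time: 21.4
tool_pos: [439.1, 48.9, 100.2]
tcp_rot: [180.0, 0.2, 171.6]
ft_force: [-0.2, -0.4, -0.7]
finger_gap: 70.8
[437.8828057   48.86390824  98.64100388] [-0.82278279  0.01008294 -0.9158163 ]
[281.05654032 210.65829912]
216 150
```

View pics/w17c.png

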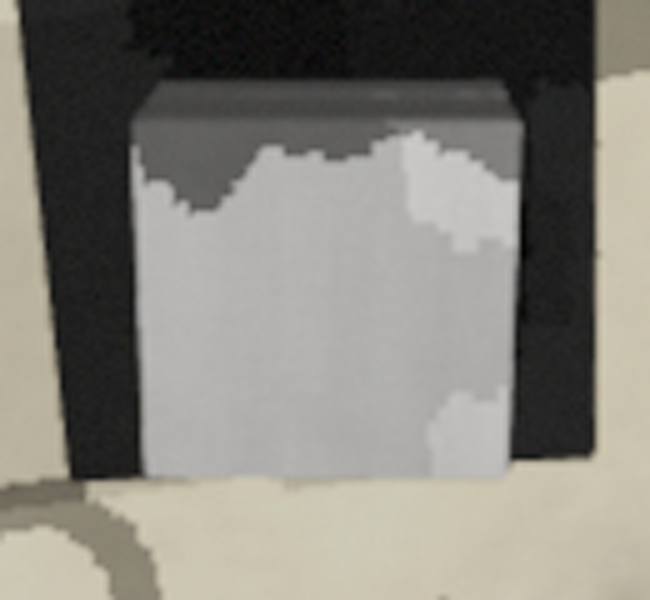

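View pics/t17.png

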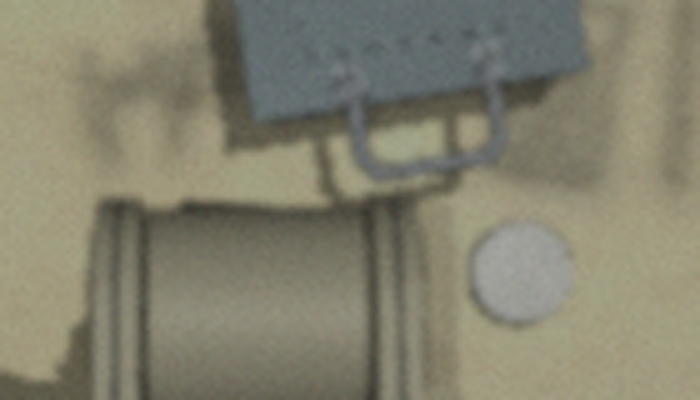

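Run:
```python
from bench import r
from h import *
s=r.snapshot("wrist"); st=r.sense()
b=onz(s,np.array([(131,122),(522,122),(507,473),(145,475)])/5+[216,150]-.4,40); print(b.mean(0),cv2.minAreaRect(b[:,:2].astype(np.float32)))
t=r.snapshot("top")
print(onz(t,np.array([(372,172),(380,176),(430,168),(480,162),(488,155)])/5+[230,200]-.4,84))
delta(st,[502,-61,110],[180,0,98])
```

```text
[436.81750597  48.97666772  40.        ] ((436.88702392578125, 49.056251525878906), (59.01922607421875, 58.03113555908203), 81.67757415771484)
[[500.82896706 -26.09525119  84.        ]
 [498.35914382 -30.84214401  84.        ]
 [502.64365877 -60.90479629  84.        ]
 [505.73029908 -91.01649058  84.        ]
 [509.84263468 -95.91670946  84.        ]]
mm [-80.5 -99.1 -12.8] deg [-0.11 -0.11 73.59]  row [-0.3221 -0.3966 -0.0514] [-0.0006 -0.0006  0.4089] rows>= 8.6
```

Run:
```python
from bench import r
from h import *
s=r.snapshot("wrist"); st=r.sense(); print(st["tool_pos"])
c=s["pixels"][150:270,216:346]; cv2.imwrite("pics/w18c.png",cv2.resize(c[:,:,::-1],None,fx=6,fy=6,interpolation=cv2.INTER_CUBIC))
b=onz(s,np.array([(131,122),(522,122)])/5+[216,150]-.4,40)
for z in (40,28,16,4):
    q=b.copy(); q[:,2]=z; print(z,((proj(s,q)-[216,150]+.4)*6).round())
```

```text
[436.78481094  48.86394993  97.26525748]
40 [[157. 146.]
 [626. 146.]]
28 [[168. 128.]
 [616. 128.]]
16 [[178. 112.]
 [606. 112.]]
4 [[187.  97.]
 [597.  97.]]
```

View pics/w18c.png

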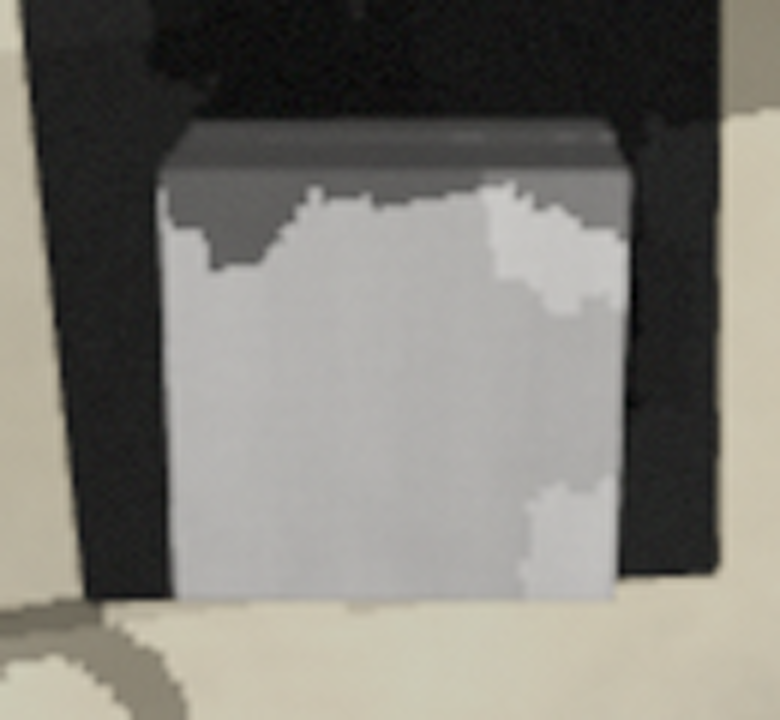

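The pile is flush: predicted vertical edges match within about 1 mm. Now the bar.

```bash
python3 -m jog '[[-0.1,-0.1,-0.06,0,0,0.1],[-0.2,-0.2,-0.06,0,0,0.2],[-0.3,-0.3,-0.06,0,0,0.3],[-0.3221,-0.3966,-0.06,0,0,0.4089],[-0.3221,-0.3966,-0.06,0,0,0.4089],[-0.3221,-0.3966,-0.06,0,0,0.4089],[-0.3221,-0.3966,-0.06,0,0,0.4089],[-0.3221,-0.3966,-0.06,0,0,0.4089],[-0.3221,-0.3966,-0.06,0,0,0.4089],[-0.3221,-0.3966,-0.06,0,0,0.4089]]' 0.42; python3 -m jog '[[0,0,0,0,0,0],[0,0,0,0,0,0],[0,0,0,0,0,0]]'
python3 - <<'E'
from bench import r
from h import *
s=r.snapshot("wrist"); st=r.sense(); print(st["tool_pos"],st["tcp_rot"],st["joint_pos"])
cv2.imwrite("pics/w19.png",s["pixels"][:,:,::-1])
s=r.snapshot("top"); cv2.imwrite("pics/t19.png",cv2.resize(s["pixels"][200:280,230:370,::-1],None,fx=5,fy=5,interpolation=cv2.INTER_CUBIC))
E
```

```text
time: 22.65
tool_pos: [502.4, -60.9, 112.6]
tcp_rot: [-179.9, -0.0, 97.9]
ft_force: [-0.1, 1.0, -0.5]
finger_gap: 36.1
time: 22.95
tool_pos: [503.0, -61.0, 113.6]
tcp_rot: [-180.0, -0.0, 98.1]
ft_force: [0.3, 0.9, 0.2]
finger_gap: 35.8
[503.0556541  -60.95402096 113.63497162] [-1.79990206e+02 -4.06611347e-03  9.80517917e+01] [-1.27079765e+01 -3.91602488e+00  1.05611767e+02  3.37475590e-04
  7.83148581e+01 -2.07598370e+01]
```

View pics/w19.png

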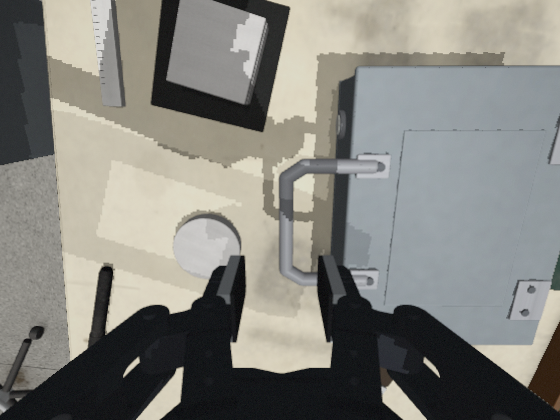

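Run:
```python
from bench import r
from h import *
s=r.snapshot("wrist"); st=r.sense(); print(st["tool_pos"])
c=s["pixels"][150:300,240:400]; cv2.imwrite("pics/w20.png",cv2.resize(c[:,:,::-1],None,fx=4,fy=4,interpolation=cv2.INTER_CUBIC))
```

```text
[503.13162395 -60.99304347 113.7710818 ]
```

View pics/w20.png

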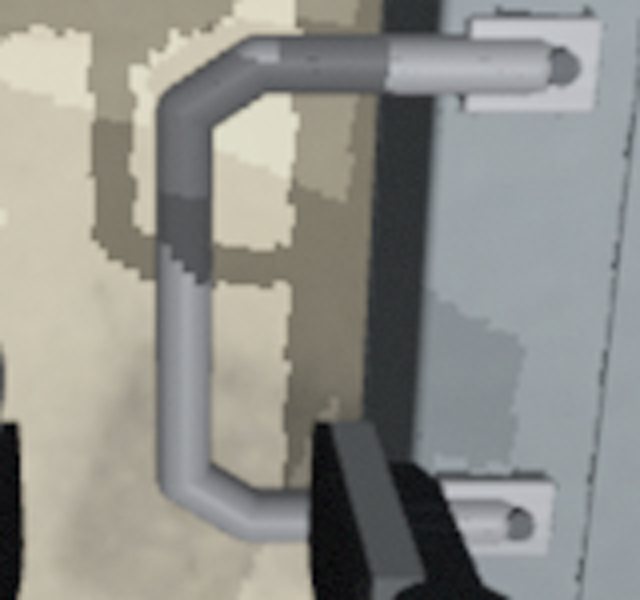

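View pics/t19.png

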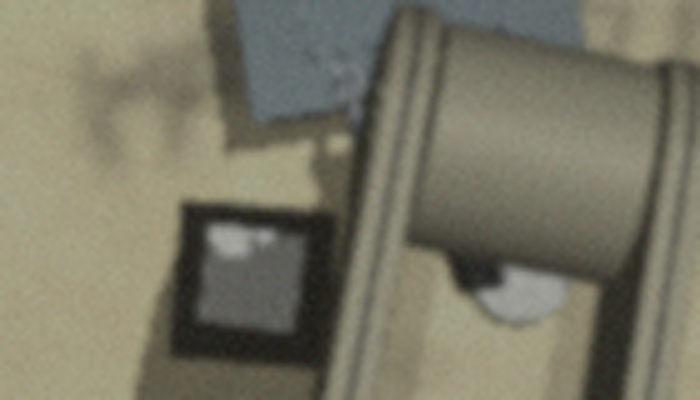

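Run:
```python
from bench import r
from h import *
s=r.snapshot("wrist"); st=r.sense(); print(st["tool_pos"])
uv=np.array([(185,118),(184.5,295),(184,470),(437,110),(414,450)])/4+[240,150]-.375
b=onz(s,uv,84); b[3:]=onz(s,uv[3:],81); print(b.round(1)); d=b[0]-b[2]; print("len",np.linalg.norm(d),"ang",np.degrees(np.arctan2(d[1],d[0]))); d=b[3]-b[4]; print("edge ang",np.degrees(np.arctan2(d[1],d[0])))
w=onz(s,np.array([(159,200),(211,200)])/4+[240,150]-.375,84);print("width",np.linalg.norm(w[0]-w[1]))
m=b[1]; delta(st,[m[0],m[1],60],[180,0,98])
```

```text
[503.16883054 -60.98076721 113.78290354]
[[502.9 -28.3  84. ]
 [507.4 -59.5  84. ]
 [512.2 -93.3  84. ]
 [545.1 -21.6  81. ]
 [553.9 -84.9  81. ]]
len 65.66944726099103 ang 98.1346813475602
edge ang 97.97121536694591
width 8.869552862342097
mm [ 0.9  4.4 53.8] deg [0.01 0.   0.02]  row [0.0036 0.0174 0.2151] [0.     0.     0.0001] rows>= 1.1
```

```bash
python3 -m jog '[[0.002,0.016,0.05,0,0,0],[0.002,0.016,0.12,0,0,0],[0.002,0.016,0.15,0,0,0],[0.002,0.016,0.15,0,0,0],[0.002,0.016,0.15,0,0,0]]';  python3 - <<'E'
from bench import r
from h import *
s=r.snapshot("wrist"); st=r.sense(); print(st["tool_pos"])
cv2.imwrite("pics/w21.png",s["pixels"][:,:,::-1])
E
```

```text
time: 23.65
tool_pos: [506.9, -59.9, 76.1]
tcp_rot: [-180.0, -0.0, 98.0]
ft_force: [0.3, 0.6, 1.3]
finger_gap: 35.9
[507.36965677 -60.0140952   76.67869866]
```

View pics/w21.png

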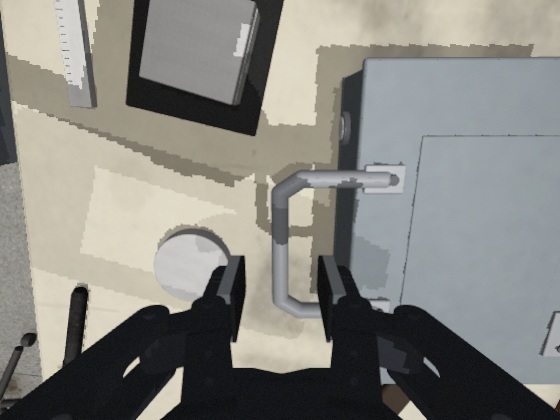

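```bash
python3 -m jog '[[0,0,0.04,0,0,0],[0,0,0.08,0,0,0],[0,0,0.11,0,0,0],[0,0,0.11,0,0,0],[0,0,0.11,0,0,0]]'; python3 -m jog '[[0,0,0.02,0,0,0],[0,0,0.04,0,0,0],[0,0,0.06,0,0,0],[0,0,0.06,0,0,0],[0,0,0.06,0,0,0]]';  python3 - <<'E'
from bench import r
from h import *
s=r.snapshot("wrist"); st=r.sense(); print(st["tool_pos"])
cv2.imwrite("pics/w22.png",s["pixels"][:,:,::-1])
E
```

```text
time: 24.2
tool_pos: [506.7, -59.9, 48.3]
tcp_rot: [-180.0, -0.0, 98.0]
ft_force: [-0.1, -0.1, 0.6]
finger_gap: 35.9
time: 24.7
tool_pos: [506.8, -59.9, 33.5]
tcp_rot: [-180.0, -0.0, 98.0]
ft_force: [0.0, 0.1, 0.5]
finger_gap: 35.6
[507.02625451 -59.93341171  33.75850986]
```

View pics/w22.png

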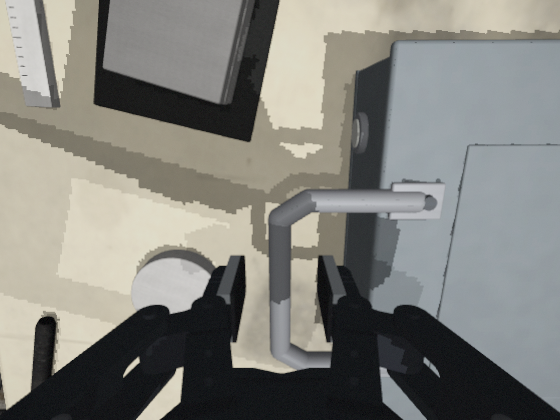

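```bash
python3 -m jog '[[0,0,0.01,0,0,0],[0,0,0.02,0,0,0],[0,0,0.02,0,0,0]]'; python3 -m jog '[[0,0,0,0,0,0],[0,0,0,0,0,0],[0,0,0,0,0,0],[0,0,0,0,0,0],[0,0,0,0,0,0]]' 0 60;  python3 - <<'E'
from bench import r
from h import *
s=r.snapshot("wrist"); st=r.sense(); print(st)
cv2.imwrite("pics/w23.png",s["pixels"][:,:,::-1])
E
```

```text
time: 25.05
tool_pos: [506.7, -59.9, 28.3]
tcp_rot: [-180.0, -0.0, 98.0]
ft_force: [0.4, 0.2, 1.3]
finger_gap: 35.7
time: 25.55
tool_pos: [506.1, -60.0, 28.5]
tcp_rot: [-179.9, -0.0, 98.0]
ft_force: [-4.5, -0.9, 2.0]
finger_gap: 7.5
{'time': 25.6, 'joint_pos': array([-1.25096662e+01,  2.24922611e+00,  1.09029807e+02, -3.05796513e-02,
        6.88219506e+01, -2.04919087e+01]), 'qd': array([-0.02237928, -0.00757735, -0.10023801,  0.096144  ,  0.02569353,
       -0.04518221]), 'joint_efforts': array([ 8.76448117e-01, -4.70298314e+01, -4.68109918e+01,  7.43137915e-01,
       -1.68566778e+00,  3.15691985e-02]), 'tool_pos': array([506.10493139, -60.04928295,  28.48140435]), 'tcp_rot': array([-1.79895429e+02, -8.66093524e-03,  9.79933071e+01]), 'ft_force': array([-5.88303956, -0.69998112,  1.99763073]), 'wrist_torque': array([-0.17319517,  0.79883704,  0.07419411]), 'finger_gap': 7.711896877660153}
```

View pics/w23.png

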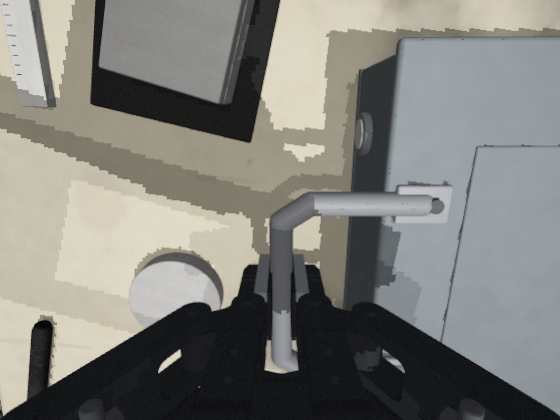

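```bash
python3 -m jog '[[0,0.002,-0.035,0,0,0],[0,0.006,-0.069,0,0,0],[0,0.012,-0.103,0,0,0],[0,0.018,-0.137,0,0,0],[0,0.036,-0.204,0,0,0],[0,0.06,-0.269,0,0,0],[0,0.089,-0.331,0,0,0],[0,0.089,-0.331,0,0,0],[0,0.089,-0.331,0,0,0]]';  python3 - <<'E'
from bench import r
from h import *
s=r.snapshot("wrist"); st=r.sense(); print(st["tool_pos"],st["ft_force"],st["wrist_torque"])
cv2.imwrite("pics/w24.png",s["pixels"][:,:,::-1])
s=r.snapshot("scene");cv2.imwrite("pics/s24.png",cv2.resize(s["pixels"][130:290,190:390,::-1],None,fx=3.5,fy=3.5,interpolation=cv2.INTER_CUBIC))
E
```

```text
time: 26.5
tool_pos: [527.3, -57.0, 112.3]
tcp_rot: [-179.8, -0.0, 98.0]
ft_force: [-12.1, -2.9, 2.1]
finger_gap: 7.5
[527.13406304 -57.03600934 111.95986553] [-12.3092543   -2.42818989   2.0954492 ] [-0.48543228  2.07570504  0.03762231]
```

View pics/w24.png

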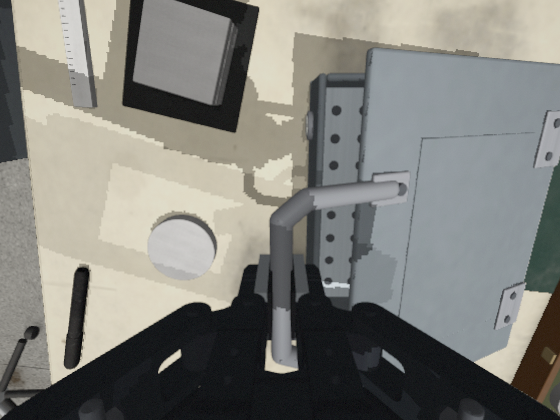

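View pics/s24.png

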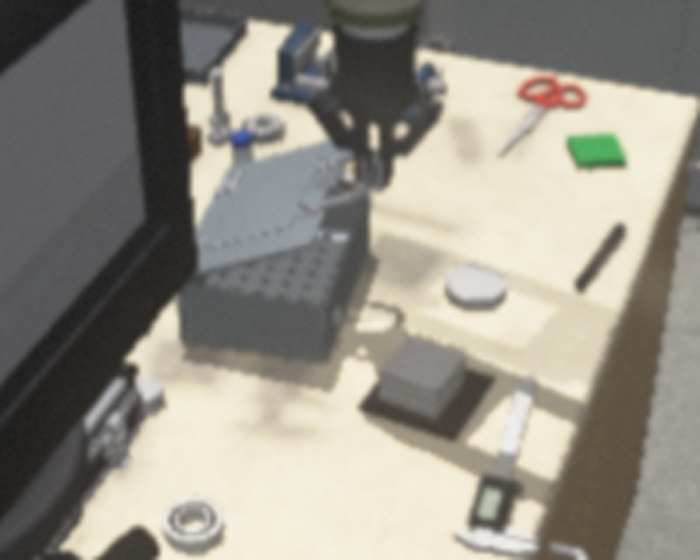

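```bash
python3 -m jog '[[0,0.013,-0.031,0,0,0],[0,0.031,-0.06,0,0,0],[0,0.05,-0.088,0,0,0],[0,0.07,-0.116,0,0,0],[0,0.092,-0.143,0,0,0],[0,0.115,-0.17,0,0,0],[0,0.164,-0.218,0,0,0],[0,0.217,-0.263,0,0,0],[0,0.217,-0.263,0,0,0],[0,0.217,-0.263,0,0,0]]';  python3 - <<'E'
from bench import r
from h import *
s=r.snapshot("wrist"); st=r.sense(); print(st["tool_pos"],st["ft_force"],st["wrist_torque"])
cv2.imwrite("pics/w25.png",s["pixels"][:,:,::-1])
s=r.snapshot("scene");cv2.imwrite("pics/s25.png",cv2.resize(s["pixels"][130:290,190:390,::-1],None,fx=3.5,fy=3.5,interpolation=cv2.INTER_CUBIC))
E
```

```text
time: 27.6
tool_pos: [582.1, -49.4, 180.7]
tcp_rot: [-179.9, 0.0, 98.0]
ft_force: [-17.3, -0.4, 15.2]
finger_gap: 7.2
[581.84819164 -49.37001798 180.44173706] [-17.68023769  -0.73896439  15.29192016] [-0.24326897  3.1300519  -0.04382426]
```

View pics/w25.png

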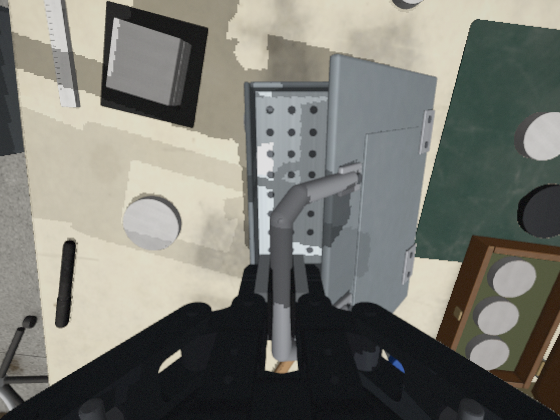

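View pics/s25.png

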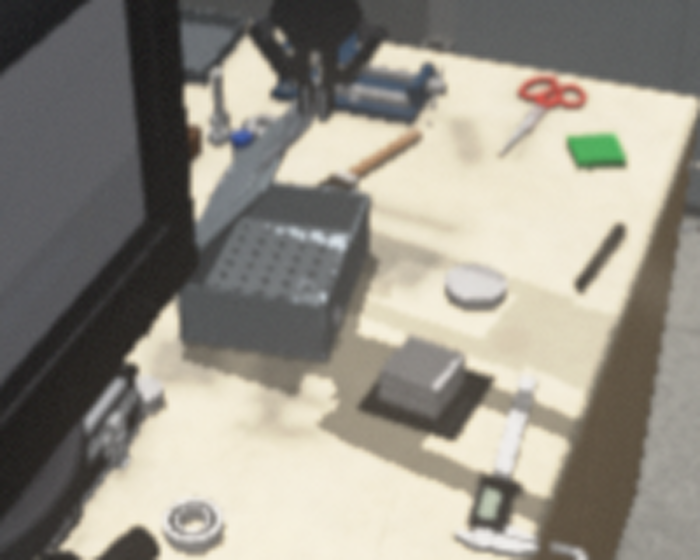

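```bash
python3 -m jog '[[0,0.01,-0.014,0,0,0],[0,0.025,-0.024,0,0,0],[0,0.039,-0.034,0,0,0],[0,0.053,-0.044,0,0,0],[0,0.068,-0.053,0,0,0],[0,0.084,-0.062,0,0,0],[0,0.1,-0.07,0,0,0],[0,0.1,-0.07,0,0,0],[0,0.1,-0.07,0,0,0]]';  python3 - <<'E'
from bench import r
from h import *
s=r.snapshot("wrist"); st=r.sense(); print(st["tool_pos"],st["ft_force"],st["wrist_torque"])
cv2.imwrite("pics/w26.png",s["pixels"][:,:,::-1])
s=r.snapshot("scene");cv2.imwrite("pics/s26.png",cv2.resize(s["pixels"][110:260,220:390,::-1],None,fx=4,fy=4,interpolation=cv2.INTER_CUBIC))
E
```

```text
time: 28.6
tool_pos: [607.8, -45.7, 198.5]
tcp_rot: [179.9, 0.0, 98.0]
ft_force: [-12.2, -0.2, 13.6]
finger_gap: 8.1
[607.74435236 -45.72376679 198.48879546] [-12.04605636   0.06201492  13.84299253] [-0.06859328  2.04405607 -0.0106828 ]
```

View pics/w26.png

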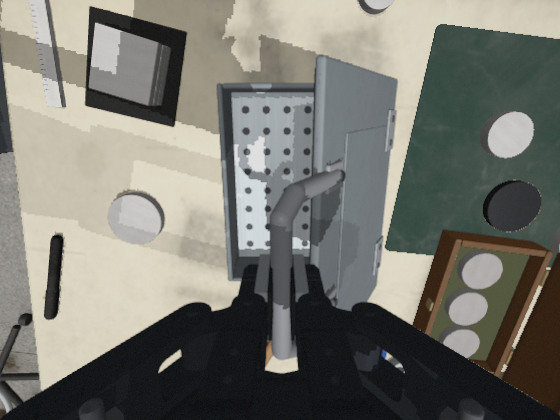

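View pics/s26.png

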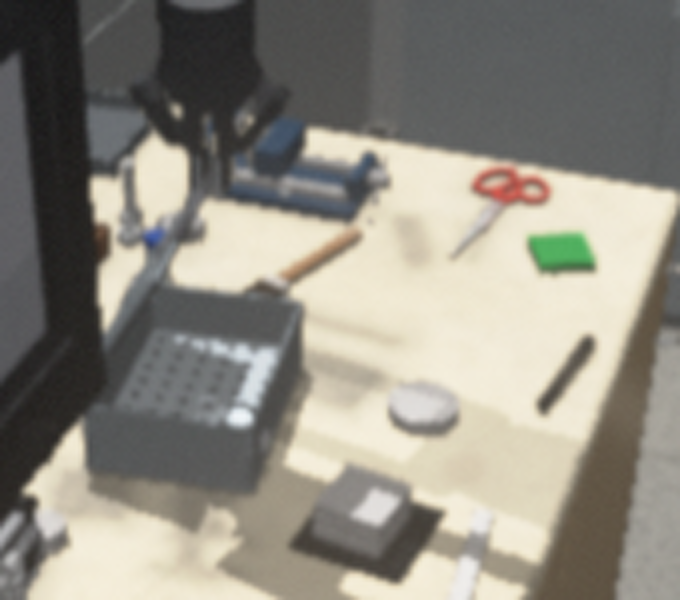

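Run:
```python
from bench import r
from h import *
s=r.snapshot("wrist"); st=r.sense(); print(st["time"],st["tool_pos"],st["ft_force"],st["finger_gap"])
t=r.snapshot("scene")
c=s["pixels"][40:130,290:410]; cv2.imwrite("pics/w27.png",cv2.resize(c[:,:,::-1],None,fx=6,fy=6,interpolation=cv2.INTER_CUBIC))
a=np.radians(8.1); ex=np.array([np.cos(a),np.sin(a),0]); ey=np.array([-np.sin(a),np.cos(a),0]); H=np.array([507,-60,75])+198*ex; H[2]=75
for th in (53,56,59,62,65,68):
    q=np.radians(th)
    def L(x,y,z): return H+ex*(x*np.cos(q)+z*np.sin(q))+ey*y+np.array([0,0,-x*np.sin(q)+z*np.cos(q)])
    print(th,"front corner top/bot",((proj(s,[L(-156,100,6),L(-156,100,0),L(0,100,6)])-[290,40]+.4)*6).round().tolist(),"bar +y end",proj(s,L(-198,34,9))[0].round(1))
```

```text
28.75 [607.70616851 -45.71547025 198.4808636 ] [-11.97374157  -0.18398106  12.31765418] 7.8917251195871065
53 front corner top/bot [[20.0, 130.0], [-38.0, 136.0], [633.0, 245.0]] bar +y end [244.4 208.9]
56 front corner top/bot [[106.0, 122.0], [43.0, 128.0], [633.0, 245.0]] bar +y end [262.8 212.8]
59 front corner top/bot [[200.0, 114.0], [131.0, 120.0], [634.0, 245.0]] bar +y end [283.3 216.6]
62 front corner top/bot [[301.0, 107.0], [227.0, 113.0], [634.0, 246.0]] bar +y end [305.9 220.3]
65 front corner top/bot [[407.0, 100.0], [329.0, 106.0], [635.0, 246.0]] bar +y end [330.6 223.9]
68 front corner top/bot [[520.0, 94.0], [437.0, 99.0], [635.0, 246.0]] bar +y end [357.1 227.2]
```

View pics/w27.png

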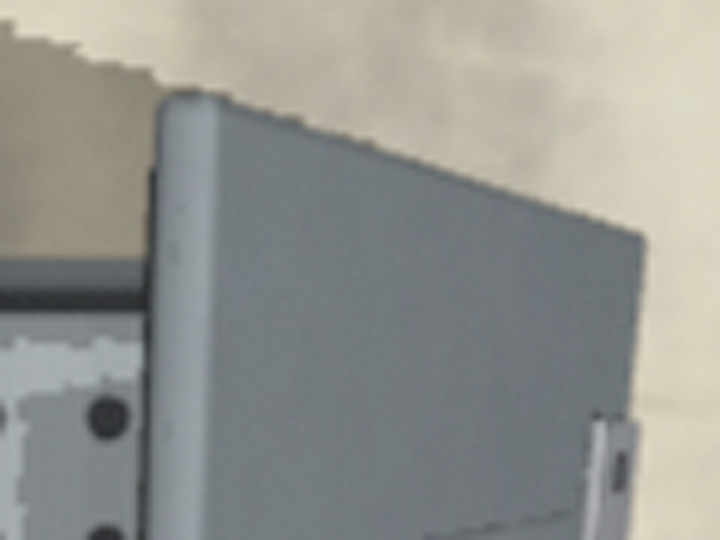

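```bash
python3 -m jog '[[0,-0.001,-0.0015,0,0,0],[0,-0.002,-0.003,0,0,0],[0,-0.002,-0.003,0,0,0],[0,-0.002,-0.003,0,0,0],[0,-0.002,-0.003,0,0,0]]';  python3 - <<'E'
from bench import r
from h import *
s=r.snapshot("wrist"); st=r.sense(); print(st["tool_pos"],st["ft_force"],st["finger_gap"])
c=s["pixels"][40:130,290:410]; cv2.imwrite("pics/w28.png",cv2.resize(c[:,:,::-1],None,fx=6,fy=6,interpolation=cv2.INTER_CUBIC))
c=s["pixels"][0:130,70:200]; cv2.imwrite("pics/w28p.png",cv2.resize(c[:,:,::-1],None,fx=4,fy=4,interpolation=cv2.INTER_CUBIC))
s=r.snapshot("top"); cv2.imwrite("pics/t28.png",s["pixels"][:,:,::-1])
E
```

```text
time: 29.3
tool_pos: [607.1, -45.8, 198.3]
tcp_rot: [179.9, 0.0, 98.0]
ft_force: [-8.2, -0.6, 7.5]
finger_gap: 8.0
[607.10691685 -45.74506443 198.24651216] [-9.34481034  0.03894559  6.88793   ] 7.586407505386369
```

View pics/w28.png

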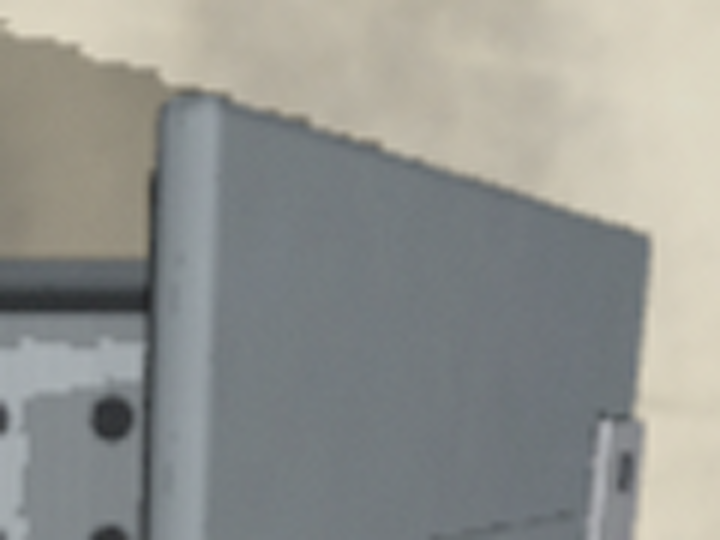

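View pics/w28p.png

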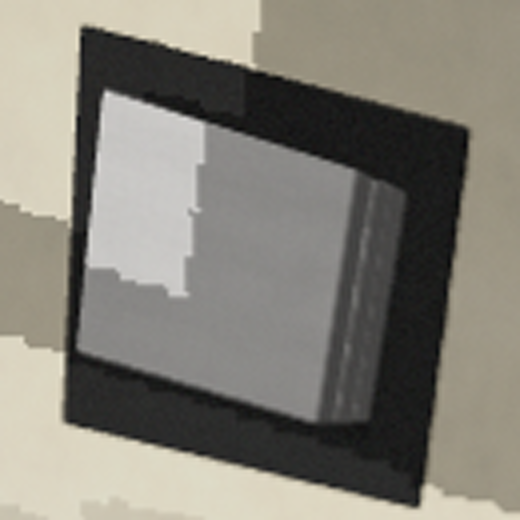

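View pics/t28.png

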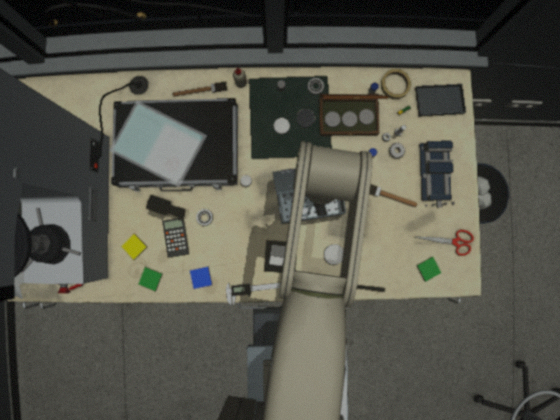

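The pile is flush in w28p: top face between (80,350) and (355,170), side edges in line. The lid corner sits at (218,97), which corresponds to about 59.5° and is unchanged since the last picture. In the top view the bystanders it shows have not moved. Handing in.

Run:
```python
from bench import r
print(r.hand_in()); st=r.sense(); print(st["time"],st["tool_pos"],st["ft_force"],st["finger_gap"])
```

```text
the job is handed in; nothing more can be done
None
the job is handed in; nothing more can be done
```

Both loose blocks are stacked on the pad block, and the gripper is holding the lid open at about 59.5°. The job was handed in at about 29.4 s; no verdict came back.

- **Pile:** I set block_b (left) down first, then block_c (right), each lowered until light contact before release. The last wrist pictures show the three blocks flush to about 1 mm, at rest and clear of the fingers.
- **Lid:** The bar is gripped at 60 N. The angle comes from two agreeing checks: the lid corner in the wrist picture (about 59.5°) and the tool's travel (about 59.3°). The lid stood still between the last two pictures, and the wrist force while holding was about 11 N.
- **Bystanders:** The ones visible in the last top view are where they started. The arm hid parts of the bench there; earlier wrist views showed the round block in place.

**What disagreed:**
- **Fingertip position:** With the fingers open, the real tips sit about 42 mm behind the reported TCP. The pictures showed this, and the bench and block contact heights confirmed it. I worked from the measured tips, so reported TCP heights went below zero.
- **Cameras:** The top and wrist cameras differ by about 2 to 3 mm. I used the wrist camera for both picking and placing.
- **One pile reading:** A reading of block_c taken while the arm was still settling came out about 3.5 mm off. A new picture checked against projected edges did not bear it out.
- **Lid arc:** The tool ended about 4.6 mm outside the ideal arc, either from the bar slipping slightly in the grip or from an error in my starting bar position. The push along the lid peaked at about 23 N before I eased it.

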